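Proof-pull two connectors and reject the loose one

ROBOT

A 6-joint arm with a two-finger parallel gripper is mounted at the origin on a cart in front of the work surface, level with it; the furniture and walls round the work are solid. World frame = base frame: x ahead of the robot, y to its left, z up, the work surface at z = 0. Lengths are in mm, angles in rad, forces in N, time in s.
With the tool pointing down it reaches from about 300 to 775 mm from the base axis. Payload 14.6 kg.
Tool frame: the origin (TCP) lies midway between the tips of the shut fingers; the grasp point (between the pads) lies 19 mm behind it (manip.grip_point_offset is the distance from the TCP to the grasp point, in mm); x points along the fingers, z is the direction in which the jaws open and shut, and the axes are right-handed (so a half turn about x gives the same grasp; the last joint's range is limited). The gripper opens to 94 mm and grips with 3 to 60 N. Pads are 16 mm wide; open, the fingers measure 119 mm over their backs; the gripper's body (75 mm by 177 mm) begins 78 mm behind the grasp point.
Start: joints at [1.185, 0.3, 1.521, -0, 1.321, -0.067], TCP at [172.382, 522.277, 168.246] pointing down, gripper open.
Joint ranges: [-3.03, 3.03], [-0.79, 2.21], [0.23, 2.52], [-1.04, 4.18], [0, 3.07], [-2.55, 2.55]. Speed limits (rad/s): [2.22, 2.22, 2.57, 3.14, 3.14, 3.14].

INTERFACE

Orientations are given as [roll, pitch, yaw] about the fixed x, y, z axes, in that order (R = Rz(yaw) Ry(pitch) Rx(roll)).
In Python, from cell import manip, camera, calibration, order gives the robot as it stands.
- The arm moves only by the tool jog_arm, never from a script. Its arguments are lists of equal length, an entry for each row: "turn": the turn, a rotation vector about the tool's x, y, z in degrees, a list of three; "dp": the shift along the tool's x, y, z in cm, a list of three; "gripper": the closure, from 0 (fully open) to 1 (shut). In form: {"turn": [[ax, ay, az], ...], "dp": [[tx, ty, tz], ...], "gripper": [gripper, ...]}. A call has 1 to 8 rows; each row shifts and turns the pose as measured when the row begins, along the tool's axes as they then stand; what a row does not reach is not made up. A row lasts 1/8 s, in which the tool goes at most 62.5 mm and 10.7 degrees, less where a joint would pass 70% of its speed; a pose out of reach is approached as far as the arm can. A call is refused whole if a number of a shift passes 6.25 or a number of a turn 10.7, either way. A call with a gripper value outside its range is refused whole. The fingers move at their own pace and stop on an object; "grip_force" is the grip in N (left out, the last holds). Time passes only in rows, so rows that do not move let the fingers close. It gives the time, the measured TCP pose, the force and the opening at its end, in the units of the state.
- manip.read_state(): the state, without advancing time (a new reading comes with each control period).
- camera(name): name is "scene" or "top" or "wrist"; returns (picture, depth): 420x560x3 uint8, red, green, blue; 420x560 float32, mm along the optical axis (not along the pixel's ray), 0 where there is no reading.
- calibration(name): a dict with "K" (3x3 intrinsics, pixels), "world_from_camera" (4x4, takes a point from camera to world coordinates). Camera axes: x right, y down, z forward; pixel columns grow to the right and rows downward; lengths in mm; the calibration is good to about 2 mm. A picture is of the moment at which its call begins: read the wrist's pose just before it. calibration takes no time and is no camera call; for the wrist camera it gives the pose at the moment of the call.
- order.sign_off(): hands the job in, once; it reports no verdict.
The state is a dict: "clock": time; "joints": joint angles; "qd": joint speeds; "effort": joint torques, N m; "eef_pos": TCP position; "eef_rot": TCP orientation; "wrist_force": force on the tool from outside, world axes, zero at the start; "moment": the same for the moment, N m; "finger_gap": finger opening in mm.
Only numpy, scipy, OpenCV 4.12 (cv2) and the standard library are available. Lean on these libraries where they do the work, as an engineer would, in place of code of your own. Each camera call takes 0.05 s, during which the arm holds its last target.

TASK

One of the two connectors on the spring stands is latched in its socket, the other is not, and they look the same. Pull each straight out along its leaning axis until the needle of its dial stands in the green zone, never into the red: the one that holds must stand a second in the green and is then let go and left in its socket; put the one that comes out into the red reject tray. Leave the other things on the worktop alone.

Things in the scene. Friction and masses are not known exactly. Their poses are not given: they have to be found in the camera images.
- conn_1 (a point): black cable connector, white band, 46 mm long, 21 mm diameter over its lower 30 mm, tapering above to 10 mm; 50 g. Its lower 12 mm sit in stand_1's cup. Point: its centre, half-way along; z runs along its axis out of the socket. Latched or not cannot be seen: a latched one stays in its socket; an unlatched one is held by friction only and slides out at 2 to 9 N.
- conn_2 (a point): black cable connector, white band, 46 mm long, 21 mm diameter over its lower 30 mm, tapering above to 10 mm; 50 g. Its lower 12 mm sit in stand_2's cup. Point: its centre, half-way along; z runs along its axis out of the socket. Latched or not cannot be seen: a latched one stays in its socket; an unlatched one is held by friction only and slides out at 2 to 9 N.
- stand_1: pull-test stand 1, fixed: grey base plate 140 x 80 x 12 mm, from x -85 to +55 mm of its origin (on the worktop); blue housing 57 mm across leaning 30 degrees from vertical to its -x; spring plunger with a 34 mm socket cup, rim centre at (-8.5, 0, 88) mm; pull axis (-0.5, 0, 0.866). 53 mm dial with needle flat on the plate's -x end. The stands look alike.
- stand_2: pull-test stand 2, fixed: grey base plate 140 x 80 x 12 mm, from x -85 to +55 mm of its origin (on the worktop); blue housing 57 mm across leaning 30 degrees from vertical to its -x; spring plunger with a 34 mm socket cup, rim centre at (-8.5, 0, 88) mm; pull axis (-0.5, 0, 0.866). 53 mm dial with needle flat on the plate's -x end. The stands look alike.
- plunger_1 (a joint): stand 1's spring plunger, m: 0 at rest, growing as its connector is pulled outward; the spring takes 4 N per mm and returns it. The needle is in the green zone from 0.003 (12 N) to 0.005 (20 N); red begins at 0.0055 (22 N); stop at 0.008.
- plunger_2 (a joint): stand 2's spring plunger, m: 0 at rest, growing as its connector is pulled outward; the spring takes 4 N per mm and returns it. The needle is in the green zone from 0.003 (12 N) to 0.005 (20 N); red begins at 0.0055 (22 N); stop at 0.008.
- reject_tray: red open reject tray, 120 (x) x 140 (y) x 22 mm outside, walls 4 mm and floor 4 to 5 mm thick, fixed to the worktop; origin on the worktop under its centre.
- setting_ring: dark steel setting ring 72 mm across, 18 mm high, lying on the worktop; a bystander. Origin under its centre.
- pot_magnet: black pot magnet with a knob, 43 mm across, 37 mm high; a bystander. Origin under its centre.
- roll_of_tape: small roll of clear tape 48 mm across, 18 mm high; a bystander. Origin under its centre.
- orange_clip: orange clip 33 x 60 x 26 mm; a bystander. Origin under its centre.

How it is judged:
By the outcome, as a careful person would: the job done as asked, in the order asked, and still so for the second after the job is handed in, with the robot touching nothing.
It also fails if it takes over 69 s, if anything falls off the work surface, if the arm or the gripper's body presses on something with over 40 N, if the wrist force passes 120 N, or if a joint passes its speed limit or range.

## Working session

There is one attempt and no reset: what is moved stays moved. The work goes in short steps, Python scripts to look and compute and a tool call to move; the robot and the scene stay as the last step left them, time stands still between calls to the robot, and variables do not carry over. Pictures are saved under pics/ and viewed, and the job is handed in when it is done.

Besides the shell and the picture viewer there is one more tool, called after "Call:" by a JSON object that holds its "api" and its "payload", one argument or row to a line. jog_arm: Moves the arm, as the interface text tells. Its arguments: {"type":"object","properties":{"turn":{"type":"array","items":{"type":"array","items":{"type":"number"}}},"dp":{"type":"array","items":{"type":"array","items":{"type":"number"}}},"gripper":{"type":"array","items":{"type":"number"}},"grip_force":{"type":"number"}},"required":["turn","dp","gripper"]}

```bash
ls; mkdir -p pics
python3 - <<'E'
from cell import manip,camera,calibration
import cv2
print(manip.read_state()); print(manip.grip_point_offset)
for n in("scene","top","wrist"):
    p,d=camera(n); cv2.imwrite(f"pics/{n}0.png",p[:,:,::-1]); 
    import numpy as np; np.savez(f"pics/{n}0.npz",p=p,d=d,**calibration(n)); print(n,calibration(n))
E
```

```text
pics
{'clock': 0.0, 'joints': array([ 1.18542655e+00,  3.00476953e-01,  1.52159365e+00, -1.76316355e-05,
        1.32070746e+00, -6.65919262e-02]), 'qd': array([-0.00164653, -0.00013759, -0.00298928, -0.00131201,  0.00056424,
        0.00080083]), 'effort': array([ 1.00079007e-03, -5.31803584e+01, -3.52741349e+01,  7.08603510e-02,
        2.43503298e-02, -1.34575030e-04]), 'eef_pos': array([172.25835228, 521.99688581, 167.67783436]), 'eef_rot': array([ 3.08940648,  1.56961079, -1.94175597]), 'wrist_force': array([-1.41489715, -0.35037311, -0.05242215]), 'moment': array([-0.0107238 , -0.0302159 ,  0.04279426]), 'finger_gap': 93.99718815122641}
18.8
scene {'K': array([[486.65833101,   0.        , 282.62982589],
       [  0.        , 486.65833101, 206.67647494],
       [  0.        ,   0.        ,   1.        ]]), 'world_from_camera': array([[ 8.23445408e-01, -4.09327258e-01,  3.92923472e-01,
        -9.81397964e+01],
       [-5.67277660e-01, -5.79808688e-01,  5.84823001e-01,
        -9.10547292e+02],
       [-1.15635529e-02, -7.04466523e-01, -7.09643011e-01,
         1.15946851e+03],
 
[... 443 characters left out ...]
      [ 2.12326476e-02, -7.61811142e-02, -9.96867901e-01,
         1.73478662e+03],
       [ 0.00000000e+00,  0.00000000e+00,  0.00000000e+00,
         1.00000000e+00]])}
wrist {'K': array([[354.61435176,   0.        , 280.50199899],
       [  0.        , 354.61435176, 208.61989228],
       [  0.        ,   0.        ,   1.        ]]), 'world_from_camera': array([[ 3.13306119e-01,  9.22225087e-01,  2.26583681e-01,
         1.07563972e+02],
       [ 9.49651199e-01, -3.03913046e-01, -7.61541891e-02,
         5.43980554e+02],
       [-1.36956697e-03,  2.39035038e-01, -9.71009977e-01,
         3.84141681e+02],
       [ 0.00000000e+00,  0.00000000e+00,  0.00000000e+00,
         1.00000000e+00]])}
```

View pics/scene0.png

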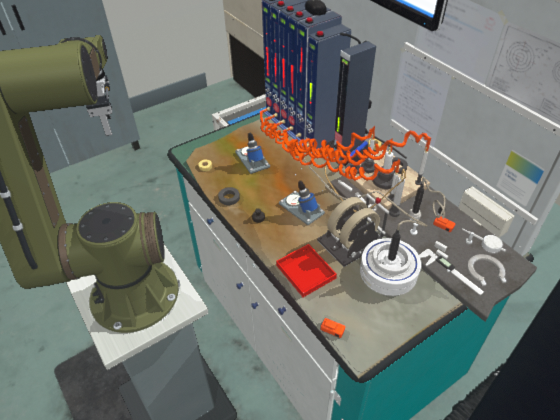

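View pics/top0.png

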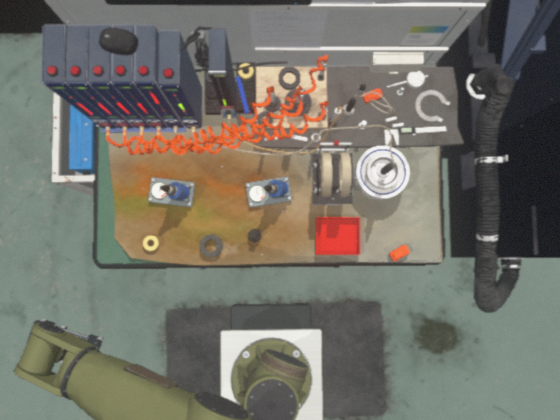

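View pics/wrist0.png

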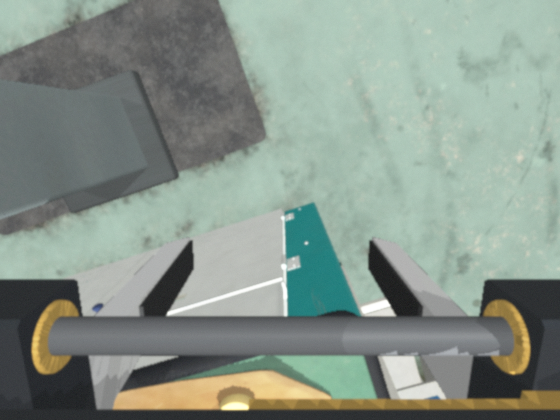

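Run:
```python
import cv2,numpy as np
t=cv2.imread('pics/top0.png'); s=cv2.imread('pics/scene0.png')
a=cv2.resize(t[160:225,135:305],None,fx=4.5,fy=4.5,interpolation=cv2.INTER_CUBIC)
b=cv2.resize(s[125:225,225:335],None,fx=5,fy=5,interpolation=cv2.INTER_CUBIC)
cv2.imwrite('pics/a.png',a);cv2.imwrite('pics/b.png',b)
z=np.load('pics/top0.npz');d=z['d'];K=z['K'];W=z['world_from_camera']
v,u=np.mgrid[:420,:560]
P=np.stack([(u-K[0,2])/K[0,0]*d,(v-K[1,2])/K[1,1]*d,d],-1)@W[:3,:3].T+W[:3,3]
np.save('pics/P.npy',P)
for n,(x0,x1) in {'2nd':(145,200),'1st':(243,298)}.items():
    print(n);sub=P[170:212:2,x0:x1:3,2]
    for i,r in enumerate(sub): print(170+2*i,*['%4d'%q for q in r])
for (uu,vv) in [(151,243),(210,246),(255,235),(337,236),(400,253),(330,170),(120,200),(200,230)]: print(uu,vv,P[vv,uu].round())
```

```text
2nd
170   -1   -1   -2    7    2    4    1   -4   -1   -1   -1    1    4    4    5   -1   -2    2   -4
172   -1   -4   -2   -1   -6   -3    3    1    1    4    0   -2    0    2   -4    1    0   -7   -7
174   -1    0    0  -11    6    1    3   -6   -4    2    0    1    4    1   -4  -11   -5    0   -5
176    1    0    2    0   -4   -5   -1    4   -5   -1   -1    0    2    2   -3   -2   -4    0   -2
178    4   -3    7    7   12    5    0   -2    0   -3   -1    0    0    2    2    7    0    4    3
180   -6    1   15   11    9   10   12   11    4 1734    8    1   -7   -3    3   -3    2   -4   -1
182    1   -2   20    6    9   13   12   10   14   65   75   11    8   11   12    9    8   -3   -3
184   -1   -1    9   17   14   17   15   13   86   65   69   71   59    8    9   12   12    0    0
186    4    1   11   24   12  115  121  108   97   96   70   75   68   50   45   13   10   -5   -1
188    3    0   13   16   13  115  123  118  107  100   87   76   82   64   40   23   10   -1   -4
190    7    8    9   15   13   23  109  108   97   96   87   71   79   66   49   12   18    1   -9
192    
[... 2574 characters left out ...]
    4    4    6    5   15   14   12    2   10    5    8   11   13   -2   -2    6   -7   -5    3
204   -3   -4   17   12   12   10   12   13   19   -3   -2   -6   -2   -8   -2    5    2   -3   -1
206   -2    0   11    0   10   -4    4    0   -3    0    0   -1   -4   -2    5   -7   -1    1   -2
208   -4   -3   -4    0    0   -2   -3    5    2  -11   -4    1    3    0   -5   -7   -2   -2   -2
210    0   -1    2   -5    4   -2    0    3   -3   -8   -3    0   -4    0   -3   -3   -2    1   -6
151 243 [426. 381.  -1.]
210 246 [414. 192.   6.]
255 235 [447.  47.  39.]
337 236 [ 442. -216.   -3.]
400 253 [ 385. -414.   19.]
330 170 [ 633. -180.  150.]
120 200 [565. 481.  -1.]
200 230 [466. 225.  -3.]
```

View pics/a.png

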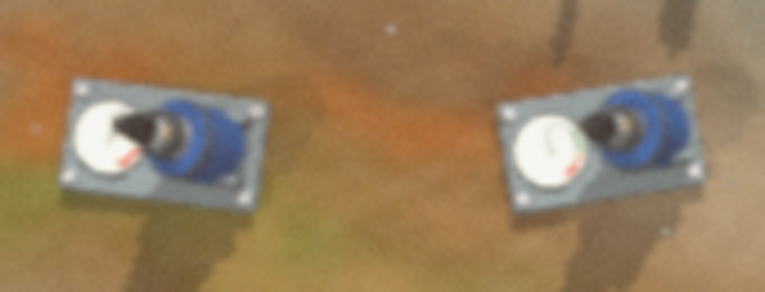

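View pics/b.png

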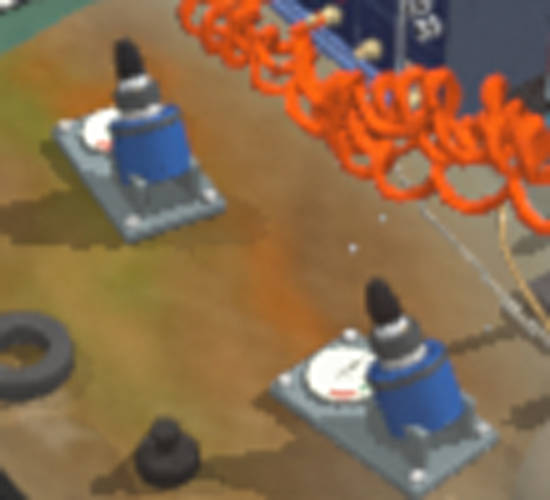

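```bash
cat > h.py <<'E'
import numpy as np,cv2
from scipy.spatial.transform import Rotation as Ro
def R_of(e): return Ro.from_euler('xyz',e).as_matrix()
def ray(K,W,uv,z):
    uv=np.atleast_2d(uv); d=np.c_[(uv[:,0]-K[0,2])/K[0,0],(uv[:,1]-K[1,2])/K[1,1],np.ones(len(uv))]@W[:3,:3].T
    o=W[:3,3]; return o+d*((z-o[2])/d[:,2])[:,None]
E
python3 - <<'E'
from h import *
z=np.load('pics/top0.npz');K=z['K'];W=z['world_from_camera']
c={'L':[(82,88),(259,109),(247,203),(68,179)],'R':[(509,112),(684,86),(698,178),(522,201)]}
for k,v in c.items():
    uv=(np.array(v,float)+.5)/4.5-.5+[135,160]
    p=ray(K,W,uv,12); print(k,p.round(1).tolist(),[np.linalg.norm(p[i]-p[i-1]).round(1) for i in range(4)])
    ctr=p.mean(0); ax=(p[1]+p[2]-p[0]-p[3]);ax/=np.linalg.norm(ax); o=ctr+15*ax;o[2]=0
    print('origin',o,'xaxis',ax,'yaw',np.degrees(np.arctan2(ax[1],ax[0])))
    rim=o-8.5*ax+[0,0,88]; pull=-.5*ax+[0,0,.866]; print('rim',rim,'tip',rim+34*pull,'pull',pull)
P=np.load('pics/P.npy');p=z['p'].astype(int)
m=(p[...,0]>170)&(p[...,1]<60)&(p[...,2]<60);m[:200]=0;m[260:]=0;m[:,300:370]&=True;m[:,:300]=0;m[:,375:]=0
v,u=np.nonzero(m); w=ray(K,W,np.c_[u,v],22); print('tray',w.min(0),w.max(0))
from cell import manip
s=manip.read_state();print(R_of(s['eef_rot']))
z=np.load('pics/wrist0.npz');Wc=z['world_from_camera'];R=R_of(s['eef_rot']);print(R.T@(Wc[:3,3]-s['eef_pos']),R.T@Wc[:3,:3])
E
```

```text
L [[629.8, 373.6, 12.0], [613.8, 248.0, 12.0], [546.6, 256.4, 12.0], [564.8, 383.0, 12.0]] [np.float64(65.7), np.float64(126.6), np.float64(67.7), np.float64(127.9)]
origin [586.71716892 300.36052634   0.        ] xaxis [-0.13476524 -0.99087755  0.        ] yaw -97.7450453582469
rim [587.8626735  308.78298555  88.        ] tip [590.15368266 325.62790399 117.444     ] pull [0.06738262 0.49543878 0.866     ]
R [[610.2, 70.1, 12.0], [627.9, -55.1, 12.0], [561.6, -64.3, 12.0], [546.3, 61.2, 12.0]] [np.float64(64.5), np.float64(126.4), np.float64(66.9), np.float64(126.5)]
origin [588.45058737 -11.89064625   0.        ] xaxis [ 0.13084643 -0.99140265  0.        ] yaw -82.48149293762398
rim [587.3383927   -3.46372374  88.        ] tip [585.11400337  13.39012128 117.444     ] pull [-0.06542322  0.49570132  0.866     ]
tray [ 390.05977869 -277.50439168   22.        ] [ 499.2892159  -149.56453438   22.        ]
[[-3.19153708e-04 -9.49606821e-01  3.13443429e-01]
 [-8.36252417e-04  3.13443589e-01  9.49606454e-01]
 [-9.99999599e-01  4.09525950e-05 -8.94147683e-04]]
[-216.31562633   68.35066211    0.32585301] [[ 4.75425502e-04 -2.39075126e-01  9.71000957e-01]
 [ 1.44396365e-04 -9.71001040e-01 -2.39075217e-01]
 [ 9.99999877e-01  2.53871464e-04 -4.27117077e-04]]
```

```bash
cat >> h.py <<'E'
def Rgoal(pull,ysign=1):
    x=-np.asarray(pull,float);x/=np.linalg.norm(x)
    hz=np.array([-x[0],-x[1],0]);hz/=np.linalg.norm(hz) # lean direction horizontally
    y=ysign*(hz-x*(hz@x));y/=np.linalg.norm(y)
    return np.c_[x,y,np.cross(x,y)]
def plan(p1,R1,n,st=None,nd=2):
    """rows from the current pose to p1,R1; straight, geodesic"""
    if st is None:
        from cell import manip; st=manip.read_state()
    p0=st['eef_pos'];R0=R_of(st['eef_rot']) if np.ndim(st['eef_rot'])==1 else st['eef_rot']
    rv=Ro.from_matrix(R0.T@R1).as_rotvec(); dr=np.degrees(rv)/n
    print('dist',np.linalg.norm(p1-p0).round(1),'ang',np.degrees(np.linalg.norm(rv)).round(1))
    T=[];D=[]
    for i in range(n):
        R=R0@Ro.from_rotvec(rv*i/n).as_matrix()
        D.append((R.T@(p1-p0)/n/10).round(nd).tolist());T.append(dr.round(1).tolist())
    print('turn',T);print('dp',D)
ST={'L':(np.array([587.9,308.8,88]),np.array([.0674,.4954,.866])),'R':(np.array([587.3,-3.5,88]),np.array([-.0654,.4957,.866]))}
E
python3 - <<'E'
from h import *
r,p=ST['L'];R=Rgoal(p);print(R)
plan(r+100*p+[0,0,40],R,16)
E
```

```text
[[-0.0674027   0.1167499   0.9908715 ]
 [-0.49541984  0.85812908 -0.13480973]
 [-0.86603468 -0.49998394  0.        ]]
dist 455.4 ang 84.1
turn [[4.8, 1.3, -1.6], [4.8, 1.3, -1.6], [4.8, 1.3, -1.6], [4.8, 1.3, -1.6], [4.8, 1.3, -1.6], [4.8, 1.3, -1.6], [4.8, 1.3, -1.6], [4.8, 1.3, -1.6], [4.8, 1.3, -1.6], [4.8, 1.3, -1.6], [4.8, 1.3, -1.6], [4.8, 1.3, -1.6], [4.8, 1.3, -1.6], [4.8, 1.3, -1.6], [4.8, 1.3, -1.6], [4.8, 1.3, -1.6]]
dp [[-0.29, -2.83, -0.14], [-0.21, -2.84, 0.09], [-0.14, -2.82, 0.32], [-0.08, -2.79, 0.56], [-0.02, -2.73, 0.79], [0.04, -2.66, 1.02], [0.08, -2.56, 1.24], [0.12, -2.44, 1.46], [0.15, -2.31, 1.66], [0.17, -2.15, 1.85], [0.18, -1.98, 2.03], [0.19, -1.8, 2.2], [0.18, -1.6, 2.34], [0.17, -1.39, 2.48], [0.15, -1.18, 2.59], [0.11, -0.95, 2.68]]
```

Call:
{"api": "jog_arm", "payload": {
  "turn": [
    [4.8, 1.3, -1.6],
    [4.8, 1.3, -1.6],
    [4.8, 1.3, -1.6],
    [4.8, 1.3, -1.6],
    [4.8, 1.3, -1.6],
    [4.8, 1.3, -1.6],
    [4.8, 1.3, -1.6],
    [4.8, 1.3, -1.6]
  ],
  "dp": [
    [-0.6, -2.8, -0.1],
    [-0.5, -2.8, 0.1],
    [-0.4, -2.8, 0.3],
    [-0.3, -2.8, 0.6],
    [0, -2.7, 0.8],
    [0, -2.7, 1.0],
    [0.1, -2.6, 1.2],
    [0.1, -2.4, 1.5]
  ],
  "gripper": [0, 0, 0, 0, 0, 0, 0, 0]
}}

```text
clock: 1.15
eef_pos: [386.8, 437.4, 202.6]
eef_rot: [-1.916, 1.276, -1.357]
wrist_force: [0.5, 0.4, 0.4]
finger_gap: 94.3
```

Run:
```python
from h import *
from cell import manip
s=manip.read_state();print(s['joints'],s['eef_pos'],s['wrist_force'])
r,p=ST['L'];R=Rgoal(p)
plan(r+100*p+[0,0,40],R,8)
```

```text
[ 0.90226818  0.49404241  1.20420386 -0.22646479  1.63222915  0.35140779] [386.79123144 437.44057566 202.64935977] [0.54298157 0.39098392 0.43572072]
dist 222.7 ang 41.0
turn [[4.8, 1.3, -1.4], [4.8, 1.3, -1.4], [4.8, 1.3, -1.4], [4.8, 1.3, -1.4], [4.8, 1.3, -1.4], [4.8, 1.3, -1.4], [4.8, 1.3, -1.4], [4.8, 1.3, -1.4]]
dp [[0.3, -2.19, 1.69], [0.31, -2.04, 1.87], [0.32, -1.87, 2.04], [0.31, -1.69, 2.19], [0.3, -1.49, 2.33], [0.29, -1.28, 2.45], [0.26, -1.07, 2.56], [0.23, -0.85, 2.64]]
```

Call:
{"api": "jog_arm", "payload": {
  "turn": [
    [4.8, 1.3, -1.4],
    [4.8, 1.3, -1.4],
    [4.8, 1.3, -1.4],
    [4.8, 1.3, -1.4],
    [4.8, 1.3, -1.4],
    [4.8, 1.3, -1.4],
    [4.8, 1.3, -1.4],
    [4.8, 1.3, -1.4]
  ],
  "dp": [
    [0.3, -2.2, 1.7],
    [0.3, -2.0, 1.9],
    [0.3, -1.9, 2.0],
    [0.3, -1.7, 2.2],
    [0.3, -1.5, 2.3],
    [0.3, -1.3, 2.4],
    [0.3, -1.1, 2.6],
    [0.2, -0.8, 2.6]
  ],
  "gripper": [0, 0, 0, 0, 0, 0, 0, 0]
}}

```text
clock: 2.15
eef_pos: [598.4, 352.1, 212.8]
eef_rot: [-1.569, 1.043, -1.735]
wrist_force: [0.2, -0.9, -0.1]
finger_gap: 93.9
```

```bash
cat > look.py <<'E'
import sys
from h import *
from cell import manip,camera,calibration
tag=sys.argv[1]
s=manip.read_state();c=calibration('wrist');p,d=camera('wrist')
cv2.imwrite(f'pics/{tag}.png',p[:,:,::-1]);np.savez(f'pics/{tag}.npz',p=p,d=d,pos=s['eef_pos'],rot=s['eef_rot'],**c)
print(s['clock'],s['joints'].round(3),s['eef_pos'].round(1),s['wrist_force'].round(1),s['finger_gap'])
E
python3 look.py w1
```

```text
2.15 [ 0.635  0.983  0.448 -0.412  2.07   0.667] [598.4 352.1 212.8] [ 0.2 -0.9 -0.1] 93.91007834976561
```

View pics/w1.png

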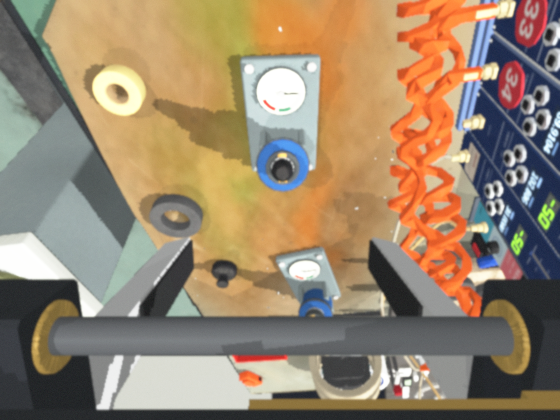

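```bash
cat >> h.py <<'E'
def proj(K,W,P):
    q=(np.atleast_2d(P)-W[:3,3])@W[:3,:3]; return np.c_[q[:,0]/q[:,2]*K[0,0]+K[0,2],q[:,1]/q[:,2]*K[1,1]+K[1,2]]
E
python3 - <<'E'
from h import *
z=np.load('pics/w1.npz');K=z['K'];W=z['world_from_camera']
r,p=ST['L'];print(proj(K,W,np.array([r,r+18*p,r+34*p,r-20*p])))
im=cv2.imread('pics/w1.png');c=cv2.resize(im[40:200,220:350],None,fx=5,fy=5,interpolation=cv2.INTER_CUBIC)[:600] if 0 else cv2.resize(im[45:200,215:350],None,fx=3.8,fy=3.8,interpolation=cv2.INTER_CUBIC)
cv2.imwrite('pics/w1c.png',c)
E
```

```text
[[276.34919068 168.2021995 ]
 [275.83716626 170.79550087]
 [275.33430936 173.34237059]
 [276.86095184 165.61023157]]
```

View pics/w1c.png

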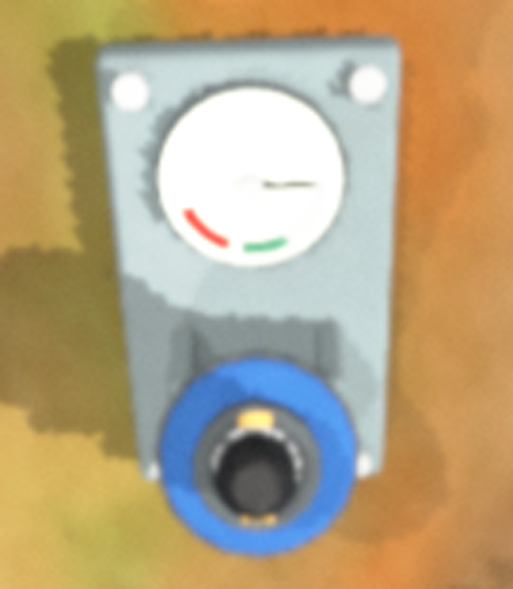

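Run:
```python
from h import *
z=np.load('pics/w1.npz');K=z['K'];W=z['world_from_camera']
f=lambda a:(np.array(a,float)+.5)/3.8-.5+[215,45]
s=ray(K,W,f([(130,90),(368,84),(150,471),(363,463)]),13);print(s.round(1))
d=s[1]-s[0];print('yaw of stand y', np.degrees(np.arctan2(d[1],d[0])),np.linalg.norm(d)); e=s[:2].mean(0)-s[2:].mean(0);print('lean az',np.degrees(np.arctan2(e[1],e[0])),np.linalg.norm(e))
r,p=ST['L']
print('rim',ray(K,W,f([(256,462)]),88),'tip',ray(K,W,f([(256,480)]),117.4), 'dial',ray(K,W,f([(251,176)]),20))
# ctr from all screws
c=s.mean(0);e/=np.linalg.norm(e);print('rim from plate',c+e*(-15+8.5))
# depth based at tip
dd=z['d'];u,v=282,171;D=dd[v-2:v+3,u-2:u+3];print(D)
D=np.median(D);print(W[:3,:3]@np.array([(u-K[0,2])/K[0,0]*D,(v-K[1,2])/K[1,1]*D,D])+W[:3,3])
```

```text
[[571.8 379.8  13. ]
 [633.6 371.1  13. ]
 [549.9 255.9  13. ]
 [619.1 247.7  13. ]]
yaw of stand y -8.001950056400903 62.48748198704696
lean az 81.60825561429729 124.95860991147073
rim [[593.75263076 310.2950622   88.        ]] tip [[596.44789503 327.28636851 117.4       ]] dial [[599.79053129 354.37038694  20.        ]]
rim from plate [592.64122266 307.17530297  13.        ]
[[312.54584 313.5993  313.05884 314.59515 312.27167]
 [313.60413 312.65167 314.03452 313.8524  314.60382]
 [313.28943 313.3915  313.18658 313.13702 313.467  ]
 [313.99716 314.23016 314.09396 313.26724 313.53326]
 [314.3548  314.2799  313.6699  314.00348 312.42053]]
[596.33884004 326.60560205 116.59512522]
```

```bash
cat >> h.py <<'E'
def leanp(az): a=np.radians(az); return np.array([.5*np.cos(a),.5*np.sin(a),.8660254])
ST['L']=(np.array([593.6,309.8,88]),leanp(82))
E
python3 - <<'E'
from h import *
r,p=ST['L'];R=Rgoal(p)
plan(r+45*p,R,4)
E
```

```text
dist 85.9 ang 1.9
turn [[-0.4, -0.2, 0.1], [-0.4, -0.2, 0.1], [-0.4, -0.2, 0.1], [-0.4, -0.2, 0.1]]
dp [[2.04, 0.67, -0.02], [2.04, 0.67, -0.03], [2.04, 0.67, -0.03], [2.04, 0.66, -0.03]]
```

Call:
{"api": "jog_arm", "payload": {
  "turn": [
    [-0.4, -0.2, 0.1],
    [-0.4, -0.2, 0.1],
    [-0.4, -0.2, 0.1],
    [-0.4, -0.2, 0.1],
    [0, 0, 0]
  ],
  "dp": [
    [2.0, 0.7, 0],
    [2.0, 0.7, 0],
    [2.0, 0.7, 0],
    [2.0, 0.6, 0],
    [0, 0, 0]
  ],
  "gripper": [0, 0, 0, 0, 0]
}}

```text
clock: 2.82
eef_pos: [598.2, 331.2, 121.6]
eef_rot: [-1.582, 1.043, -1.723]
wrist_force: [1.1, 0.4, -0.2]
finger_gap: 94.1
```

```bash
python3 look.py w2
python3 - <<'E'
from h import *
im=cv2.imread('pics/w2.png');cv2.imwrite('pics/w2c.png',cv2.resize(im[20:300,180:400],None,fx=2.1,fy=2.1,interpolation=cv2.INTER_CUBIC))
z=np.load('pics/w2.npz');K=z['K'];W=z['world_from_camera'];r,p=ST['L']
print(proj(K,W,[r,r+34*p]))
E
```

```text
2.825 [ 0.615  0.95   0.709 -0.386  1.846  0.719] [598.2 331.2 121.6] [ 1.1  0.4 -0.2] 94.05880880867942
[[277.58145133 218.92138837]
 [276.81160828 232.99649344]]
```

View pics/w2c.png

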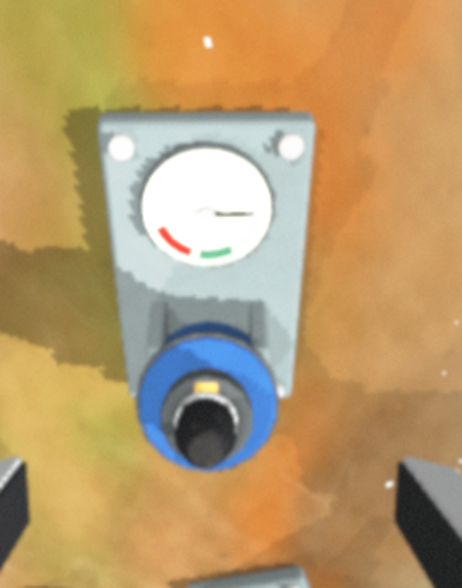

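Run:
```python
from h import *
r,p=ST['L'];R=Rgoal(p)
plan(r+4*p,R,5)
```

```text
dist 37.4 ang 0.3
turn [[-0.0, -0.1, 0.0], [-0.0, -0.1, 0.0], [-0.0, -0.1, 0.0], [-0.0, -0.1, 0.0], [-0.0, -0.1, 0.0]]
dp [[0.75, -0.04, -0.03], [0.75, -0.04, -0.04], [0.75, -0.04, -0.04], [0.75, -0.04, -0.04], [0.75, -0.04, -0.04]]
```

Call:
{"api": "jog_arm", "payload": {
  "turn": [
    [0, 0, 0],
    [0, 0, 0],
    [0, 0, 0],
    [0, 0, 0],
    [0, 0, 0]
  ],
  "dp": [
    [0.9, 0, -0.1],
    [0.9, -0.1, -0.1],
    [0.8, -0.1, 0],
    [0.6, 0, 0],
    [0, 0, 0]
  ],
  "gripper": [0, 0, 0, 0, 0]
}}

```text
clock: 3.5
eef_pos: [594.2, 313.7, 96.3]
eef_rot: [-1.575, 1.046, -1.717]
wrist_force: [0.6, 0.6, 0.2]
finger_gap: 94.1
```

```bash
cat > where.py <<'E'
import sys
from h import *
from cell import manip
r,p=ST[sys.argv[1]];R=Rgoal(p);s=manip.read_state()
e=R.T@(s['eef_pos']-r);print('clock',s['clock'],'s above rim',-e[0].round(2),'y off',e[1].round(2),'z off',e[2].round(2),'gap',s['finger_gap'],'F along pull',s['wrist_force']@p,'F',s['wrist_force'].round(1))
print('rot err deg',np.degrees(Ro.from_matrix(R_of(s['eef_rot']).T@R).as_rotvec()).round(2))
E
python3 where.py L
```

```text
clock 3.5 s above rim 9.18 y off -0.78 z off 0.11 gap 94.13388659217345 F along pull 0.46352905143484463 F [0.6 0.6 0.2]
rot err deg [-0.09 -0.18  0.05]
```

Call:
{"api": "jog_arm", "payload": {
  "turn": [
    [0, 0, 0],
    [0, 0, 0],
    [0, 0, 0]
  ],
  "dp": [
    [0.3, 0.1, 0],
    [0.2, 0, 0],
    [0, 0, 0]
  ],
  "gripper": [0, 0, 0]
}}

```text
clock: 3.88
eef_pos: [594.2, 312.2, 91.5]
eef_rot: [-1.574, 1.047, -1.716]
wrist_force: [-0.1, -0.3, -0.1]
finger_gap: 94.0
```

```bash
python3 where.py L; python3 look.py w3
```

```text
clock 3.875 s above rim 4.27 y off 0.37 z off 0.21 gap 94.03739830629391 F along pull -0.25589557149950365 F [-0.1 -0.3 -0.1]
rot err deg [-0.09 -0.16  0.02]
3.875 [ 0.598  0.922  0.828 -0.384  1.751  0.74 ] [594.2 312.2  91.5] [-0.1 -0.3 -0.1] 94.03739830629391
```

View pics/w3.png

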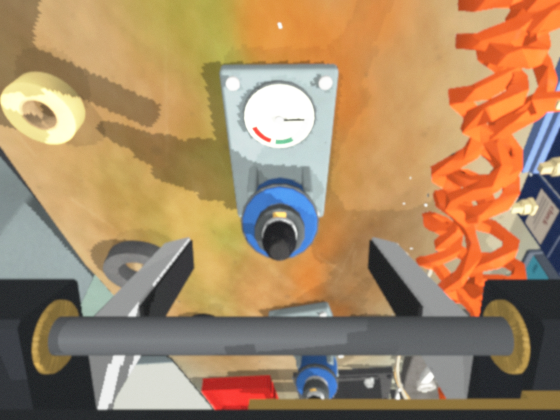

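Call:
{"api": "jog_arm", "payload": {
  "turn": [
    [0, 0, 0],
    [0, 0, 0],
    [0, 0, 0],
    [0, 0, 0],
    [0, 0, 0],
    [0, 0, 0]
  ],
  "dp": [
    [0, 0, 0],
    [0, 0, 0],
    [0, 0, 0],
    [0, 0, 0],
    [0, 0, 0],
    [0, 0, 0]
  ],
  "gripper": [0.5, 0.7, 0.8, 0.9, 1, 1],
  "grip_force": 40
}}

```text
clock: 4.68
eef_pos: [594.2, 312.5, 91.8]
eef_rot: [-1.573, 1.047, -1.715]
wrist_force: [0.7, 0.1, 0.3]
finger_gap: 37.3
```

```bash
python3 where.py L; python3 look.py w4
```

```text
clock 4.675 s above rim 4.66 y off 0.46 z off 0.25 gap 37.34286225999764 F along pull 0.346537248018762 F [0.7 0.1 0.3]
rot err deg [-0.1  -0.13  0.  ]
4.675 [ 0.599  0.921  0.827 -0.384  1.752  0.74 ] [594.2 312.5  91.8] [0.7 0.1 0.3] 37.34286225999764
```

View pics/w4.png

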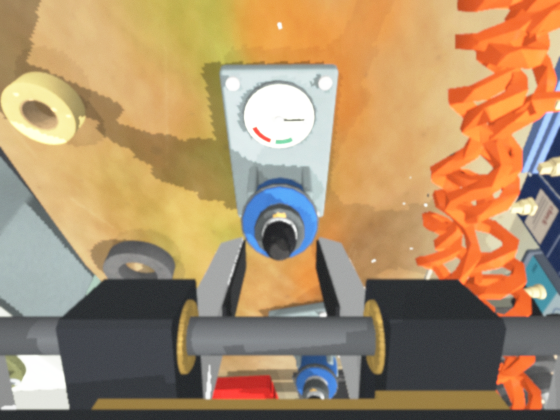

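Run:
```python
from h import *
z=np.load('pics/w4.npz');K=z['K'];W=z['world_from_camera'];d=z['d'];R=R_of(z['rot'])
for u,v in [(232,243),(236,243),(243,243),(332,243),(338,243),(323,245),(320,250),(238,255),(241,246),(225,265),(340,265),(278,235),(278,245),(278,225)]:
    D=d[v,u];w=W[:3,:3]@np.array([(u-K[0,2])/K[0,0]*D,(v-K[1,2])/K[1,1]*D,D])+W[:3,3]
    print(u,v,D.round(1),(R.T@(w-z['pos'])).round(1))
c=cv2.imread('pics/w4.png')[150:330,190:380];cv2.imwrite('pics/w4c.png',cv2.resize(c,None,fx=3.2,fy=3.2,interpolation=cv2.INTER_CUBIC))
```

```text
232 243 177.5 [-48.3  10.1 -23.4]
236 243 178.2 [-47.6   9.9 -21.5]
243 243 184.4 [-41.7   7.8 -18.6]
332 243 178.3 [-47.4   9.9  26.8]
338 243 179.3 [-46.6   9.5  30. ]
323 245 177.0 [-49.    9.3  22.1]
320 250 173.0 [-53.3   8.3  20.2]
238 255 168.2 [-58.4   7.7 -19.2]
241 246 178.5 [-47.7   8.3 -19. ]
225 265 151.3 [-75.3   9.7 -22.7]
340 265 152.0 [-74.7   9.5  26.4]
278 235 203.1 [-22.9   6.   -0.5]
278 245 199.3 [-27.8   1.7  -0.5]
278 225 212.4 [-12.6   8.9  -0.6]
```

View pics/w4c.png

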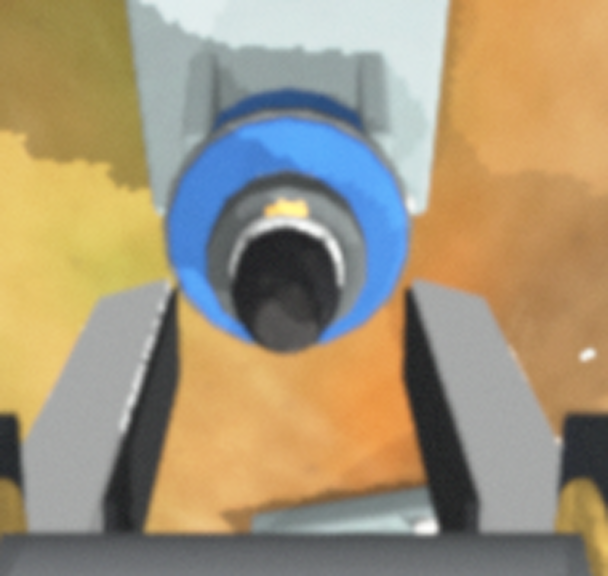

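Run:
```python
from h import *
for f in ('w1','w3','w4'):
    z=np.load(f'pics/{f}.npz');K=z['K'];W=z['world_from_camera'];d=z['d'];R=R_of(z['rot'])
    v,u=np.mgrid[:420,:560];w=np.stack([(u-K[0,2])/K[0,0]*d,(v-K[1,2])/K[1,1]*d,d],-1)@W[:3,:3].T+W[:3,3]
    t=(w-z['pos'])@R
    m=(np.abs(t[...,1])<14)&(np.abs(t[...,2])<75)&(np.abs(t[...,2])>14)&(t[...,0]>-100)&(t[...,0]<10)&(d>0)
    print(f,m.sum(),np.percentile(t[m][:,0],[50,90,95,98,100]).round(1)); 
    for a in range(-100,10,10):
        q=m&(t[...,0]>a)&(t[...,0]<=a+10); 
        if q.sum(): print(a,q.sum(),t[q].min(0).round(0),t[q].max(0).round(0))
```

```text
w1 6125 [-76.8 -48.7 -43.9 -40.2 -35.5]
-100 1381 [-100.   -5.  -59.] [-90.  11.  60.]
-90 1309 [-90.  -8. -58.] [-80.  10.  60.]
-80 1077 [-80.  -8. -58.] [-70.  10.  60.]
-70 895 [-70.  -8. -58.] [-60.  10.  60.]
-60 758 [-60.  -8. -58.] [-50.  10.  59.]
-50 588 [-50.  -8. -57.] [-40.  11.  59.]
-40 117 [-40.  -8. -51.] [-36.  10.  53.]
w3 6262 [-76.1 -46.9 -41.2   4.7   9.4]
-100 1383 [-100.   -5.  -58.] [-90.  11.  60.]
-90 1299 [-90.  -8. -58.] [-80.  11.  60.]
-80 1084 [-80.  -8. -58.] [-70.  10.  60.]
-70 904 [-70.  -8. -58.] [-60.  11.  60.]
-60 741 [-60.  -8. -58.] [-50.  10.  60.]
-50 595 [-50.  -8. -57.] [-40.  10.  59.]
-40 116 [-40.  -8. -51.] [-37.  10.  53.]
0 140 [  4.  -9. -17.] [ 9.  7. 16.]
w4 4398 [-76.8 -46.8 -40.8   5.8  10. ]
-100 1027 [-100.   -5.  -30.] [-90.  10.  32.]
-90 917 [-90.  -8. -30.] [-80.  10.  32.]
-80 740 [-80.  -8. -30.] [-70.  10.  32.]
-70 613 [-70.  -8. -30.] [-60.  10.  32.]
-60 519 [-60.  -8. -30.] [-50.  10.  32.]
-50 388 [-50.  -8. -29.] [-40.  10.  31.]
-40 51 [-40.  -7. -22.] [-36.  10.  26.]
0 143 [  4.  -9. -17.] [10.  6. 16.]
```

Run:
```python
from h import *
from cell import camera,calibration,manip
s=manip.read_state();p,d=camera('scene');c=calibration('scene');K=c['K'];W=c['world_from_camera'];R=R_of(s['eef_rot'])
print(proj(K,W,[s['eef_pos'],s['eef_pos']-40*R[:,0],s['eef_pos']-100*R[:,0]]))
o=p[80:190,200:320][:,:,::-1];cv2.imwrite('pics/s4.png',cv2.resize(o,None,fx=5,fy=5,interpolation=cv2.INTER_CUBIC))
np.savez('pics/s4.npz',p=p,d=d)
```

```text
[[251.59338688 139.63214076]
 [248.77984473 128.76707811]
 [244.48646211 112.18731183]]
```

View pics/s4.png

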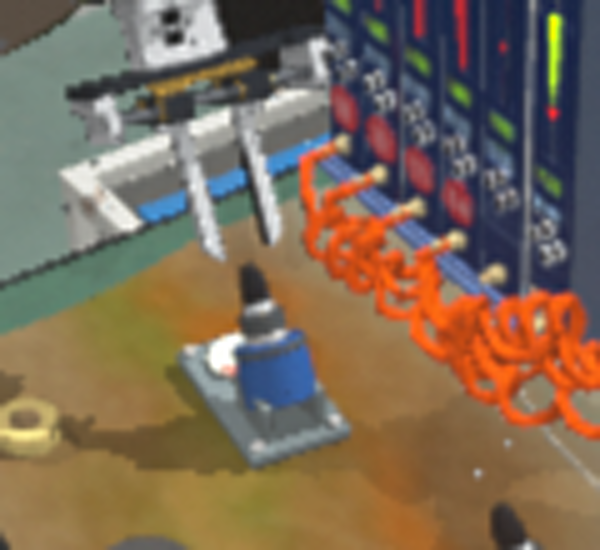

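Call:
{"api": "jog_arm", "payload": {
  "turn": [
    [0, 0, 0],
    [0, 0, 0],
    [0, 0, 0],
    [0, 0, 0],
    [0, 0, 0],
    [0, 0, 0]
  ],
  "dp": [
    [0, 0, 0],
    [0.8, 0, 0],
    [0.8, 0, 0],
    [0.9, 0, 0],
    [0.9, 0, 0],
    [0, 0, 0]
  ],
  "gripper": [0.4, 0.4, 0.4, 0.4, 0.4, 0.4]
}}

```text
clock: 5.52
eef_pos: [591.3, 293.9, 59.5]
eef_rot: [-1.575, 1.046, -1.717]
wrist_force: [-0.2, -0.1, 0.2]
finger_gap: 56.1
```

```bash
python3 where.py L; python3 look.py w5
python3 - <<'E'
from h import *
z=np.load('pics/w5.npz');K=z['K'];W=z['world_from_camera'];d=z['d'];R=R_of(z['rot'])
v,u=np.mgrid[:420,:560];w=np.stack([(u-K[0,2])/K[0,0]*d,(v-K[1,2])/K[1,1]*d,d],-1)@W[:3,:3].T+W[:3,3]
t=(w-z['pos'])@R
m=(np.abs(t[...,1])<14)&(t[...,2]>20)&(t[...,2]<45)&(t[...,0]>-60)&(t[...,0]<0)
print(np.percentile(t[m][:,0],[90,95,98,100]))
# cup ring
for uu,vv in [(262,270),(300,270),(281,255)]: print(t[vv,uu].round(1))
c=cv2.imread('pics/w5.png')[150:330,190:380];cv2.imwrite('pics/w5c.png',cv2.resize(c,None,fx=3.2,fy=3.2,interpolation=cv2.INTER_CUBIC))
E
```

```text
clock 5.525 s above rim -32.75 y off 0.31 z off -0.06 gap 56.072540946608854 F along pull 0.10229393484322062 F [-0.2 -0.1  0.2]
rot err deg [-0.08 -0.19  0.05]
5.525 [ 0.581  0.914  0.916 -0.386  1.671  0.754] [591.3 293.9  59.5] [-0.2 -0.1  0.2] 56.072540946608854
[-8.63260924 -7.85036849 -7.22184391 -4.85583093]
[-59.3   0.5  -7.9]
[-32.9 -11.1  11.7]
[-56.5   7.    1.1]
```

View pics/w5c.png

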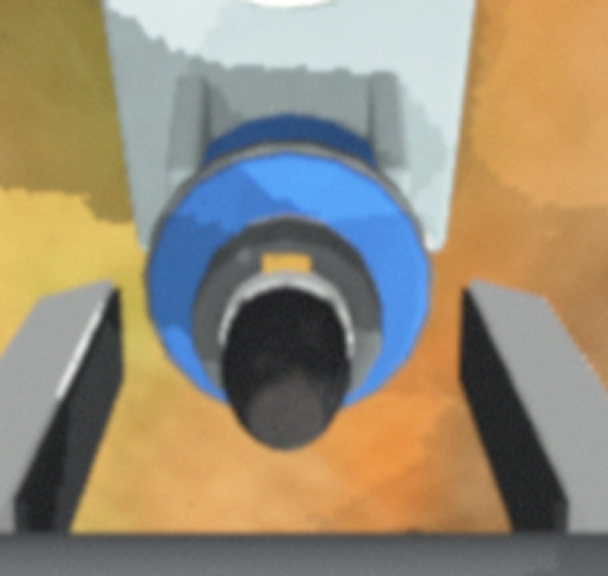

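Call:
{"api": "jog_arm", "payload": {
  "turn": [
    [0, 0, 0],
    [0, 0, 0],
    [0, 0, 0],
    [0, 0, 0],
    [0, 0, 0],
    [0, 0, 0],
    [0, 0, 0]
  ],
  "dp": [
    [0.1, 0, -0.1],
    [0, 0, 0],
    [0, 0, 0],
    [0, 0, 0],
    [0, 0, 0],
    [0, 0, 0],
    [0, 0, 0]
  ],
  "gripper": [0.4, 1, 1, 1, 1, 1, 1],
  "grip_force": 45
}}

```text
clock: 6.45
eef_pos: [590.7, 294.4, 59.9]
eef_rot: [-1.571, 1.048, -1.713]
wrist_force: [-0.1, -0.4, -0.1]
finger_gap: 19.3
```

```bash
python3 where.py L; python3 look.py w6
```

```text
clock 6.45 s above rim -32.17 y off 0.48 z off -0.74 gap 19.30474258191151 F along pull -0.3056334574281474 F [-0.1 -0.4 -0.1]
rot err deg [-0.11 -0.09 -0.04]
6.45 [ 0.582  0.911  0.92  -0.385  1.668  0.756] [590.7 294.4  59.9] [-0.1 -0.4 -0.1] 19.30474258191151
```

View pics/w6.png

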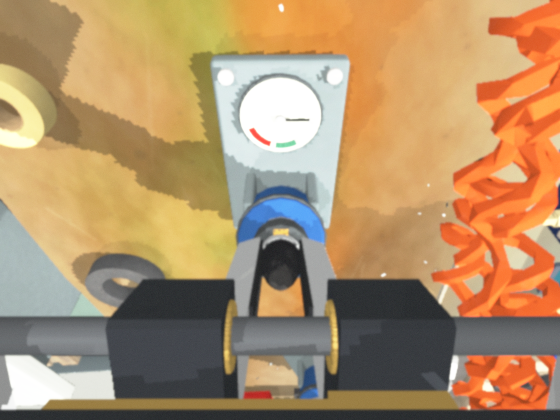

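Call:
{"api": "jog_arm", "payload": {
  "turn": [
    [0, 0, 0],
    [0, 0, 0]
  ],
  "dp": [
    [0, 0, 0],
    [0, 0, 0]
  ],
  "gripper": [1, 1]
}}

```text
clock: 6.75
eef_pos: [590.7, 294.4, 59.9]
eef_rot: [-1.572, 1.048, -1.714]
wrist_force: [-0.4, -1.4, 0.1]
finger_gap: 18.9
```

```bash
python3 where.py L
python3 - <<'E'
import cv2
c=cv2.imread('pics/w6.png')[170:300,215:345];cv2.imwrite('pics/w6c.png',cv2.resize(c,None,fx=4.5,fy=4.5,interpolation=cv2.INTER_CUBIC))
E
```

```text
clock 6.75 s above rim -32.18 y off 0.49 z off -0.75 gap 18.945129810895775 F along pull -0.6307662701919986 F [-0.4 -1.4  0.1]
rot err deg [-0.11 -0.09 -0.04]
```

View pics/w6c.png

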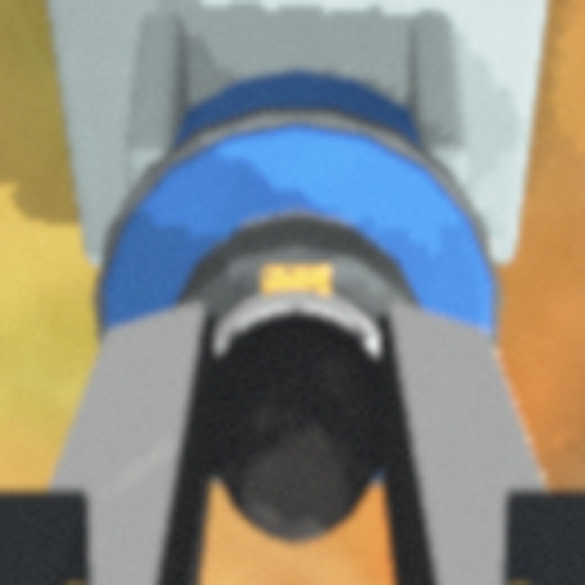

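Call:
{"api": "jog_arm", "payload": {
  "turn": [
    [0, 0, 0],
    [0, 0, 0]
  ],
  "dp": [
    [-0.1, 0, 0],
    [0, 0, 0]
  ],
  "gripper": [1, 1],
  "grip_force": 50
}}

```text
clock: 7.0
eef_pos: [590.7, 294.6, 60.4]
eef_rot: [-1.573, 1.047, -1.715]
wrist_force: [0.9, -0.8, -2.2]
finger_gap: 19.3
```

```bash
python3 where.py L
```

```text
clock 7.0 s above rim -31.67 y off 0.44 z off -0.78 gap 19.305801883127568 F along pull -2.274788018890422 F [ 0.9 -0.8 -2.2]
rot err deg [-0.1  -0.12 -0.  ]
```

Call:
{"api": "jog_arm", "payload": {
  "turn": [
    [0, 0, 0],
    [0, 0, 0],
    [0, 0, 0]
  ],
  "dp": [
    [-0.1, 0, 0],
    [-0.1, 0, 0],
    [0, 0, 0]
  ],
  "gripper": [1, 1, 1]
}}

```text
clock: 7.38
eef_pos: [590.6, 295.3, 61.6]
eef_rot: [-1.575, 1.046, -1.717]
wrist_force: [0.5, -2.3, -3.1]
finger_gap: 19.1
```

```bash
python3 where.py L
```

```text
clock 7.375 s above rim -30.29 y off 0.43 z off -0.95 gap 19.06596442877856 F along pull -3.7279919058747 F [ 0.5 -2.3 -3.1]
rot err deg [-0.09 -0.18  0.05]
```

Call:
{"api": "jog_arm", "payload": {
  "turn": [
    [0, 0, 0],
    [0, 0, 0]
  ],
  "dp": [
    [-0.1, 0, 0],
    [0, 0, 0]
  ],
  "gripper": [1, 1]
}}

```text
clock: 7.62
eef_pos: [590.6, 295.8, 62.4]
eef_rot: [-1.575, 1.046, -1.717]
wrist_force: [0.1, -1.8, -3.1]
finger_gap: 18.8
```

```bash
python3 where.py L; python3 look.py w7
python3 - <<'E'
import cv2
c=cv2.imread('pics/w7.png')[60:300,195:365];cv2.imwrite('pics/w7c.png',cv2.resize(c,None,fx=2.5,fy=2.5,interpolation=cv2.INTER_CUBIC))
E
```

```text
clock 7.625 s above rim -29.36 y off 0.43 z off -1.01 gap 18.838227716045637 F along pull -3.5704955988468416 F [ 0.1 -1.8 -3.1]
rot err deg [-0.09 -0.19  0.06]
7.625 [ 0.583  0.913  0.911 -0.385  1.677  0.754] [590.6 295.8  62.4] [ 0.1 -1.8 -3.1] 18.838227716045637
```

View pics/w7c.png

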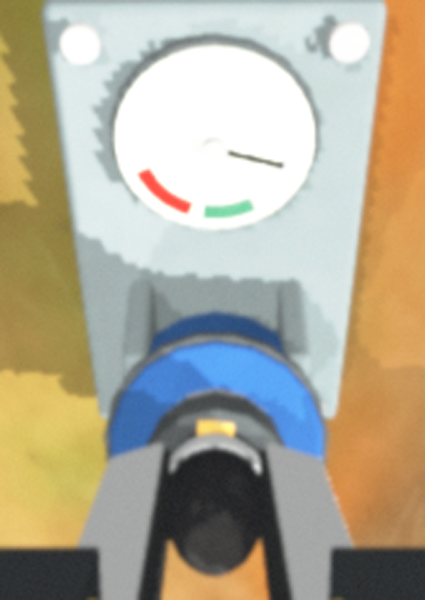

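Call:
{"api": "jog_arm", "payload": {
  "turn": [
    [0, 0, 0],
    [0, 0, 0],
    [0, 0, 0]
  ],
  "dp": [
    [-0.2, 0, 0],
    [-0.2, 0, 0],
    [0, 0, 0]
  ],
  "gripper": [1, 1, 1]
}}

```text
clock: 8.05
eef_pos: [590.9, 298.0, 66.2]
eef_rot: [-1.575, 1.046, -1.717]
wrist_force: [-0.9, -1.2, -1.7]
finger_gap: 18.9
```

```bash
python3 where.py L; python3 look.py w8
python3 - <<'E'
import cv2
c=cv2.imread('pics/w8.png')[60:300,195:365];cv2.imwrite('pics/w8c.png',cv2.resize(c,None,fx=2.5,fy=2.5,interpolation=cv2.INTER_CUBIC))
E
```

```text
clock 8.05 s above rim -24.85 y off 0.48 z off -1.02 gap 18.888662420145938 F along pull -2.155253871628751 F [-0.9 -1.2 -1.7]
rot err deg [-0.08 -0.18  0.04]
8.05 [ 0.585  0.913  0.901 -0.385  1.687  0.753] [590.9 298.   66.2] [-0.9 -1.2 -1.7] 18.888662420145938
```

View pics/w8c.png

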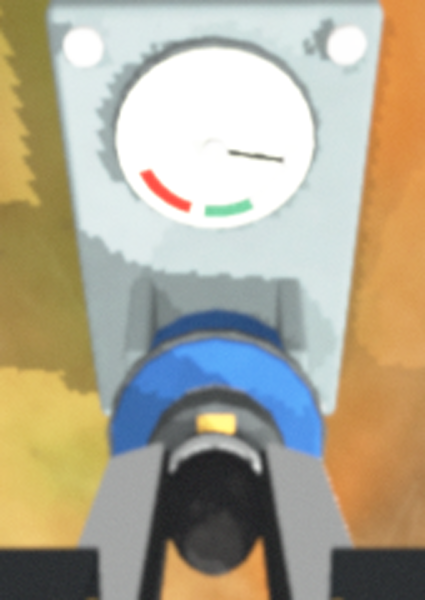

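Call:
{"api": "jog_arm", "payload": {
  "turn": [
    [0, 0, 0],
    [0, 0, 0],
    [0, 0, 0],
    [0, 0, 0],
    [0, 0, 0],
    [0, 0, 0],
    [0, 0, 0]
  ],
  "dp": [
    [-0.3, 0, 0],
    [-0.4, 0, 0],
    [-0.6, 0, 0],
    [-1, 0, 0],
    [-2, 0, 0],
    [-2, 0, 0],
    [0, 0, 0]
  ],
  "gripper": [1, 1, 1, 1, 1, 1, 1]
}}

```text
clock: 8.98
eef_pos: [596.0, 332.0, 125.7]
eef_rot: [-1.57, 1.049, -1.712]
wrist_force: [0.6, 0.2, -1.1]
finger_gap: 19.3
```

```bash
python3 where.py L; python3 look.py w9
```

```text
clock 8.975 s above rim 43.84 y off 0.47 z off -0.71 gap 19.301472297006196 F along pull -0.7824152119579656 F [ 0.6  0.2 -1.1]
rot err deg [-0.12 -0.04 -0.11]
8.975 [ 0.618  0.936  0.723 -0.384  1.839  0.724] [596.  332.  125.7] [ 0.6  0.2 -1.1] 19.301472297006196
```

View pics/w9.png

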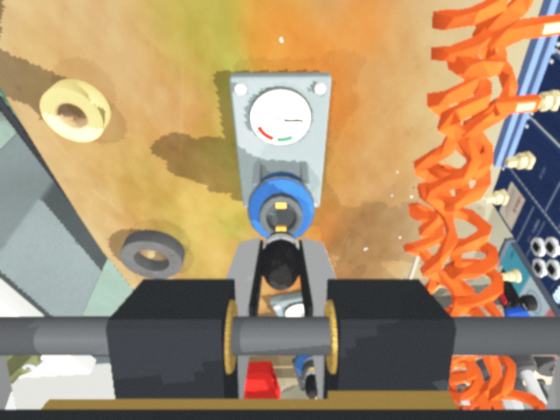

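Run:
```python
from h import *
R=np.array([[0,0,1],[0,1,0],[-1,0,0]],float)
from cell import manip
s=manip.read_state();up=R_of(s['eef_rot']).T@[0,0,60.];print('up 60',up.round(1))
s=dict(s);s['eef_pos']=s['eef_pos']+[0,0,100]
plan(np.array([447,-213,225.]),R,14,s)
```

```text
up 60 [-52. -30.  -0.]
dist 564.4 ang 31.0
turn [[-0.6, -0.2, 2.1], [-0.6, -0.2, 2.1], [-0.6, -0.2, 2.1], [-0.6, -0.2, 2.1], [-0.6, -0.2, 2.1], [-0.6, -0.2, 2.1], [-0.6, -0.2, 2.1], [-0.6, -0.2, 2.1], [-0.6, -0.2, 2.1], [-0.6, -0.2, 2.1], [-0.6, -0.2, 2.1], [-0.6, -0.2, 2.1], [-0.6, -0.2, 2.1], [-0.6, -0.2, 2.1]]
dp [[2.0, -3.47, -0.5], [1.86, -3.53, -0.54], [1.73, -3.59, -0.58], [1.59, -3.65, -0.62], [1.45, -3.7, -0.66], [1.31, -3.75, -0.7], [1.17, -3.79, -0.74], [1.03, -3.82, -0.78], [0.88, -3.85, -0.82], [0.74, -3.87, -0.86], [0.59, -3.88, -0.91], [0.44, -3.89, -0.94], [0.29, -3.9, -0.98], [0.15, -3.9, -1.02]]
```

Call:
{"api": "jog_arm", "payload": {
  "turn": [
    [0, 0, 0],
    [0, 0, 0],
    [0, 0, 0],
    [-0.6, -0.2, 2.1],
    [-0.6, -0.2, 2.1],
    [-0.6, -0.2, 2.1],
    [-0.6, -0.2, 2.1],
    [-0.6, -0.2, 2.1]
  ],
  "dp": [
    [-2, -1.2, 0],
    [-3.5, -2, 0],
    [-3, -1.8, 0],
    [2.0, -3.5, -0.5],
    [1.9, -3.5, -0.5],
    [1.7, -3.6, -0.6],
    [1.6, -3.6, -0.6],
    [1.4, -3.7, -0.7]
  ],
  "gripper": [1, 1, 1, 1, 1, 1, 1, 1]
}}

```text
clock: 10.02
eef_pos: [540.5, 130.6, 218.1]
eef_rot: [-1.612, 1.231, -1.694]
wrist_force: [1.7, -0.0, -0.8]
finger_gap: 19.1
```

Run:
```python
from h import *
from cell import manip
s=manip.read_state();print(s['joints'],s['eef_pos'],s['finger_gap'])
R=np.array([[0,0,1],[0,1,0],[-1,0,0]],float)
plan(np.array([447,-213,225.]),R,8)
```

```text
[ 0.33666517  0.3915979   1.32375534 -0.30310466  1.58121372  0.43941209] [540.54574491 130.61822503 218.09063626] 19.06043541275565
dist 356.2 ang 20.0
turn [[-0.6, -0.2, 2.4], [-0.6, -0.2, 2.4], [-0.6, -0.2, 2.4], [-0.6, -0.2, 2.4], [-0.6, -0.2, 2.4], [-0.6, -0.2, 2.4], [-0.6, -0.2, 2.4], [-0.6, -0.2, 2.4]]
dp [[1.39, -4.15, -0.8], [1.21, -4.2, -0.85], [1.02, -4.24, -0.9], [0.84, -4.27, -0.94], [0.66, -4.29, -0.99], [0.47, -4.3, -1.04], [0.29, -4.31, -1.08], [0.1, -4.31, -1.13]]
```

Call:
{"api": "jog_arm", "payload": {
  "turn": [
    [-0.6, -0.2, 2.4],
    [-0.6, -0.2, 2.4],
    [-0.6, -0.2, 2.4],
    [-0.6, -0.2, 2.4],
    [-0.6, -0.2, 2.4],
    [-0.6, -0.2, 2.4],
    [-0.6, -0.2, 2.4],
    [-0.6, -0.2, 2.4]
  ],
  "dp": [
    [1.4, -4.2, -0.8],
    [1.2, -4.2, -0.9],
    [1.0, -4.2, -0.9],
    [0.8, -4.3, -0.9],
    [0.6, -4.3, -1],
    [0.5, -4.3, -1],
    [0.3, -4.3, -1.1],
    [0.1, -4.3, -1.1]
  ],
  "gripper": [1, 1, 1, 1, 1, 1, 1, 1]
}}

```text
clock: 11.02
eef_pos: [438.7, -224.7, 220.6]
eef_rot: [1.772, 1.564, 1.774]
wrist_force: [1.1, -0.1, -0.9]
finger_gap: 18.7
```

```bash
python3 look.py w10;python3 - <<'E'
from h import *
z=np.load('pics/w10.npz');p=z['p'].astype(int);K=z['K'];W=z['world_from_camera'];
m=((p[...,0]>150)&(p[...,1]<70)&(p[...,2]<70)).astype(np.uint8)
n,l,s,c=cv2.connectedComponentsWithStats(m);i=1+np.argmax(s[1:,4]);print(s[i])
v,u=np.nonzero(l==i);w=ray(K,W,np.c_[u,v],22);print(np.percentile(w,[0.5,50,99.5],axis=0).round(0))
rr=cv2.minAreaRect(w[:,:2].astype(np.float32));print(rr)
R=np.array([[0,0,1],[0,1,0],[-1,0,0]],float)
plan(np.array([447,-213,60.]),R,5)
E
```

```text
11.025 [-0.551  0.137  1.597  0.005  1.413 -0.554] [ 438.7 -224.7  220.6] [ 1.1 -0.1 -0.9] 18.743622653803726
[  239   114   104   119 11437]
[[ 390. -284.   22.]
 [ 448. -211.   22.]
 [ 507. -148.   22.]]
((448.98333740234375, -216.45751953125), (139.94122314453125, 117.87650299072266), 88.5882797241211)
dist 161.4 ang 0.5
turn [[-0.0, -0.0, -0.1], [-0.0, -0.0, -0.1], [-0.0, -0.0, -0.1], [-0.0, -0.0, -0.1], [-0.0, -0.0, -0.1]]
dp [[3.21, 0.3, 0.2], [3.21, 0.3, 0.2], [3.21, 0.31, 0.2], [3.21, 0.31, 0.2], [3.21, 0.32, 0.2]]
```

View pics/w10.png

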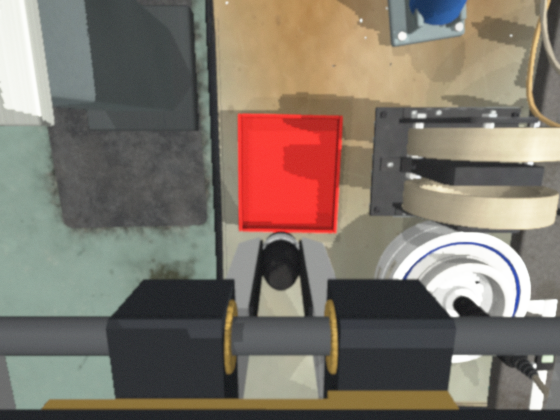

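Call:
{"api": "jog_arm", "payload": {
  "turn": [
    [0, 0, 0],
    [0, 0, 0],
    [0, 0, 0],
    [0, 0, 0],
    [0, 0, 0],
    [0, 0, 0],
    [0, 0, 0]
  ],
  "dp": [
    [4, 0.3, 0.4],
    [5, 0.3, 0.3],
    [5, 0.2, 0.2],
    [4, 0.1, 0.1],
    [2.5, 0, 0],
    [1.5, 0, 0],
    [0, 0, 0]
  ],
  "gripper": [1, 1, 1, 1, 1, 1, 1]
}}

```text
clock: 11.95
eef_pos: [441.8, -219.7, -8.9]
eef_rot: [2.075, 1.561, 2.066]
wrist_force: [-0.1, -0.8, -0.0]
finger_gap: 19.1
```

```bash
python3 look.py w11
```

```text
11.95 [-0.539  0.413  1.831  0.007  0.907 -0.534] [ 441.8 -219.7   -8.9] [-0.1 -0.8 -0. ] 19.06201784325795
```

View pics/w11.png

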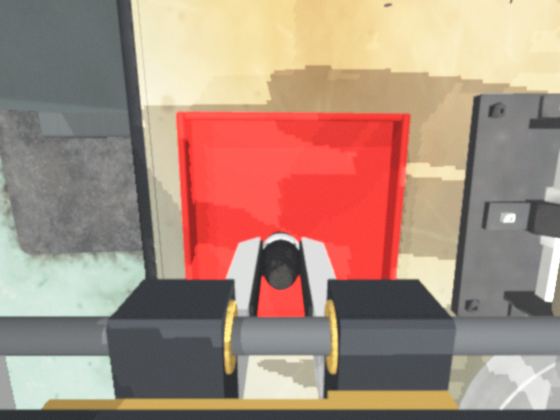

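Call:
{"api": "jog_arm", "payload": {
  "turn": [
    [0, 0, 0],
    [0, 0, 0],
    [0, 0, 0],
    [0, 0, 0],
    [0, 0, 0],
    [0, 0, 0],
    [0, 0, 0],
    [0, 0, 0]
  ],
  "dp": [
    [0.3, 0, 0],
    [0, 0, 0],
    [0, 0, 0],
    [0, 0, 0],
    [0, 0, 0],
    [0, 0, 0],
    [-2, 0, 0],
    [-5, 0, 0]
  ],
  "gripper": [1, 1, 0.6, 0.5, 0.4, 0.4, 0.4, 0.4]
}}

```text
clock: 13.0
eef_pos: [442.0, -220.3, 60.1]
eef_rot: [2.091, 1.56, 2.082]
wrist_force: [0.9, -0.4, 1.6]
finger_gap: 56.2
```

```bash
python3 look.py w12
```

```text
13.0 [-0.54   0.305  1.786  0.006  1.06  -0.534] [ 442.  -220.3   60.1] [ 0.9 -0.4  1.6] 56.24833662489362
```

View pics/w12.png

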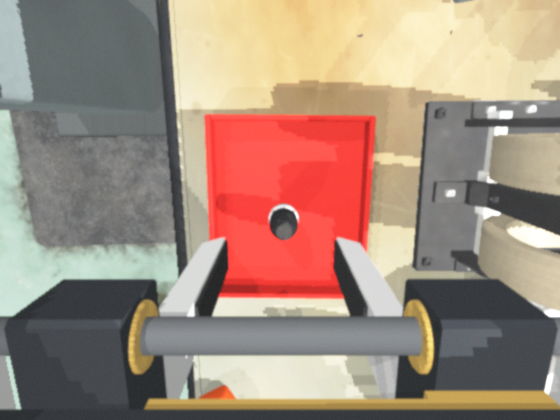

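```bash
cat >> h.py <<'E'
ST['R']=(np.array([592.5,-3,88]),leanp(97.5))
E
python3 - <<'E'
from h import *
from cell import manip
r,p=ST['R'];R=Rgoal(p)
s=dict(manip.read_state());s['eef_pos']=s['eef_pos']+[0,0,160]
plan(np.array([460,40,240.]),R,6,s)
s['eef_pos']=np.array([460,40,240.]);s['eef_rot']=R
plan(r+70*p,R,4,s)
E
```

```text
dist 262.8 ang 31.2
turn [[-1.3, -0.3, -5.0], [-1.3, -0.3, -5.0], [-1.3, -0.3, -5.0], [-1.3, -0.3, -5.0], [-1.3, -0.3, -5.0], [-1.3, -0.3, -5.0]]
dp [[-0.19, 4.37, 0.21], [-0.57, 4.33, 0.31], [-0.95, 4.26, 0.42], [-1.31, 4.15, 0.52], [-1.67, 4.0, 0.62], [-2.01, 3.82, 0.72]]
dist 157.4 ang 0.0
turn [[0.0, 0.0, 0.0], [0.0, 0.0, 0.0], [0.0, 0.0, 0.0], [0.0, 0.0, 0.0]]
dp [[2.29, 0.6, 3.14], [2.29, 0.6, 3.14], [2.29, 0.6, 3.14], [2.29, 0.6, 3.14]]
```

Call:
{"api": "jog_arm", "payload": {
  "turn": [
    [0, 0, 0],
    [0, 0, 0],
    [-1.3, -0.3, -5.0],
    [-1.3, -0.3, -5.0],
    [-1.3, -0.3, -5.0],
    [-1.3, -0.3, -5.0],
    [-1.3, -0.3, -5.0],
    [-1.3, -0.3, -5.0]
  ],
  "dp": [
    [-5.5, 0, 0],
    [-6, 0, 0],
    [-3, 4.4, 0.2],
    [-2, 4.3, 0.3],
    [-1, 4.3, 0.4],
    [-1.3, 4.2, 0.5],
    [-1.7, 4, 0.6],
    [-2, 3.8, 0.7]
  ],
  "gripper": [0.4, 0.4, 0.4, 0.3, 0.3, 0.3, 0.3, 0.3]
}}

```text
clock: 14.05
eef_pos: [459.8, 45.5, 245.6]
eef_rot: [-1.548, 1.033, -1.426]
wrist_force: [1.8, 0.9, -0.4]
finger_gap: 65.8
```

Run:
```python
from h import *
from cell import manip
s=manip.read_state();print(s['eef_pos'])
r,p=ST['R'];R=Rgoal(p)
plan(r+70*p,R,5)
```

```text
[459.84746428  45.53217251 245.62696252]
dist 161.3 ang 1.1
turn [[-0.1, 0.1, 0.2], [-0.1, 0.1, 0.2], [-0.1, 0.1, 0.2], [-0.1, 0.1, 0.2], [-0.1, 0.1, 0.2]]
dp [[2.0, 0.5, 2.48], [1.99, 0.49, 2.49], [1.99, 0.48, 2.49], [1.99, 0.46, 2.5], [1.99, 0.45, 2.5]]
```

Call:
{"api": "jog_arm", "payload": {
  "turn": [
    [-0.1, 0.1, 0.2],
    [-0.1, 0.1, 0.2],
    [-0.1, 0.1, 0.2],
    [-0.1, 0.1, 0.2],
    [-0.1, 0.1, 0.2],
    [0, 0, 0]
  ],
  "dp": [
    [2.0, 0.5, 2.5],
    [2.0, 0.5, 2.5],
    [2.0, 0.5, 2.5],
    [2.0, 0.5, 2.5],
    [2.0, 0.4, 2.5],
    [0, 0, 0]
  ],
  "gripper": [0.3, 0.3, 0.3, 0.3, 0.3, 0.3]
}}

```text
clock: 14.8
eef_pos: [592.3, 39.2, 143.2]
eef_rot: [-1.574, 1.051, -1.432]
wrist_force: [-0.5, -1.2, -0.3]
finger_gap: 65.9
```

```bash
python3 where.py R; python3 look.py w13
python3 - <<'E'
from h import *
im=cv2.imread('pics/w13.png');c=cv2.resize(im[45:265,190:370],None,fx=2.7,fy=2.7,interpolation=cv2.INTER_CUBIC);cv2.imwrite('pics/w13c.png',c)
z=np.load('pics/w13.npz');K=z['K'];W=z['world_from_camera'];r,p=ST['R'];print(proj(K,W,[r,r+34*p]))
E
```

```text
clock 14.8 s above rim 68.75 y off 8.62 z off 5.26 gap 65.89049817096398 F along pull -0.8208749670734558 F [-0.5 -1.2 -0.3]
rot err deg [ 0.57  0.24 -0.2 ]
14.8 [ 0.261  0.472  1.44  -0.532  1.335  0.275] [592.3  39.2 143.2] [-0.5 -1.2 -0.3] 65.89049817096398
[[272.73287054 217.48968337]
 [271.91498576 229.4800329 ]]
```

View pics/w13c.png

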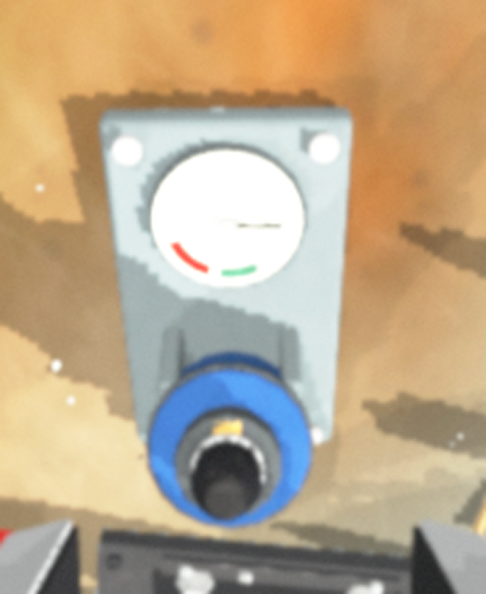

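Run:
```python
from h import *
z=np.load('pics/w13.npz');K=z['K'];W=z['world_from_camera'];d=z['d']
f=lambda a:(np.array(a,float)+.5)/2.7-.5+[190,45]
s=ray(K,W,f([(127,151),(324,149)]),13);q=s[1]-s[0];print(s.round(1),np.linalg.norm(q),'lean az',np.degrees(np.arctan2(q[1],q[0]))+90)
print(f([(228,458),(226,492)]))
print('rim',ray(K,W,f([(228,458)]),88),'tip',ray(K,W,f([(226,492)]),117.4))
u,v=f([(226,492)])[0].round().astype(int);D=np.median(d[v-2:v+3,u-2:u+3])
print(W[:3,:3]@np.array([(u-K[0,2])/K[0,0]*D,(v-K[1,2])/K[1,1]*D,D])+W[:3,3])
```

```text
[[552.2  58.4  13. ]
 [613.9  68.   13. ]] 62.45804770824724 lean az 98.81144087194656
[[274.12962963 214.31481481]
 [273.38888889 226.90740741]]
rim [[593.17231395   0.85065151  88.        ]] tip [[591.01236965  16.71029069 117.4       ]]
[590.89843168  15.16412433 116.06455398]
```

```bash
cat >> h.py <<'E'
ST['R']=(np.array([593.3,0.2,88]),leanp(98.5))
E
python3 - <<'E'
from h import *
r,p=ST['R'];R=Rgoal(p)
plan(r+10*p-1*R[:,2],R,4)
E
```

```text
dist 58.9 ang 0.4
turn [[-0.1, -0.0, -0.1], [-0.1, -0.0, -0.1], [-0.1, -0.0, -0.1], [-0.1, -0.0, -0.1]]
dp [[1.46, -0.15, -0.13], [1.46, -0.15, -0.13], [1.46, -0.14, -0.14], [1.46, -0.14, -0.14]]
```

Call:
{"api": "jog_arm", "payload": {
  "turn": [
    [-0.1, 0, -0.1],
    [-0.1, 0, -0.1],
    [-0.1, 0, -0.1],
    [-0.1, 0, -0.1],
    [0, 0, 0]
  ],
  "dp": [
    [1.4, -0.2, -0.2],
    [1.5, -0.2, -0.2],
    [1.5, -0.1, -0.1],
    [1.4, -0.1, -0.1],
    [0, 0, 0]
  ],
  "gripper": [0.3, 0.3, 0.3, 0.3, 0.3]
}}

```text
clock: 15.48
eef_pos: [589.7, 2.5, 95.3]
eef_rot: [-1.575, 1.043, -1.426]
wrist_force: [0.3, 0.8, 0.7]
finger_gap: 65.5
```

```bash
python3 where.py R; python3 look.py w14
python3 - <<'E'
from h import *
im=cv2.imread('pics/w14.png');c=cv2.resize(im[125:325,180:380],None,fx=3,fy=3,interpolation=cv2.INTER_CUBIC);cv2.imwrite('pics/w14c.png',c)
z=np.load('pics/w14.npz');K=z['K'];W=z['world_from_camera'];r,p=ST['R'];print((proj(K,W,[r,r+34*p])-[180,125])*3)
E
```

```text
clock 15.475 s above rim 7.75 y off -1.18 z off -3.23 gap 65.50380866047229 F along pull 0.9678021838987669 F [0.3 0.8 0.7]
rot err deg [ 0.09 -0.09  0.21]
15.475 [ 0.206  0.498  1.526 -0.566  1.212  0.285] [589.7   2.5  95.3] [0.3 0.8 0.7] 65.50380866047229
[[312.39168634 306.75543714]
 [313.75805462 359.80410895]]
```

View pics/w14c.png

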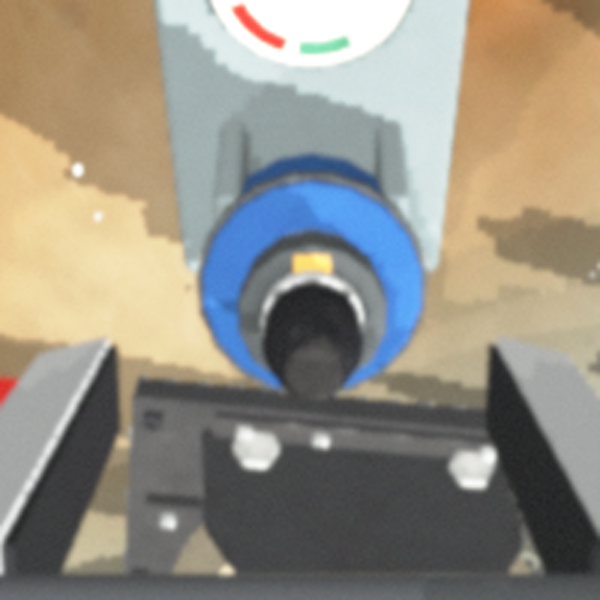

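Call:
{"api": "jog_arm", "payload": {
  "turn": [
    [0, 0, 0.1],
    [0, 0, 0.1],
    [0, 0, 0],
    [0, 0, 0],
    [0, 0, 0]
  ],
  "dp": [
    [0.8, 0.1, 0.2],
    [1.0, 0, 0],
    [1.0, 0, 0],
    [0.8, 0, 0],
    [0, 0, 0]
  ],
  "gripper": [0.3, 0.3, 0.3, 0.3, 0.3]
}}

```text
clock: 16.15
eef_pos: [595.2, -14.6, 62.3]
eef_rot: [-1.572, 1.047, -1.422]
wrist_force: [0.3, 0.2, 0.7]
finger_gap: 65.9
```

```bash
python3 where.py R; python3 look.py w15
python3 - <<'E'
from h import *
im=cv2.imread('pics/w15.png');c=cv2.resize(im[125:325,180:380],None,fx=3,fy=3,interpolation=cv2.INTER_CUBIC);cv2.imwrite('pics/w15c.png',c)
z=np.load('pics/w15.npz');K=z['K'];W=z['world_from_camera'];r,p=ST['R'];print((proj(K,W,[r,r+34*p])-[180,125])*3)
E
```

```text
clock 16.15 s above rim -29.68 y off -0.1 z off -0.33 gap 65.90211623486958 F along pull 0.6597324458145793 F [0.3 0.2 0.7]
rot err deg [ 0.07  0.01 -0.01]
16.15 [ 0.174  0.54   1.545 -0.582  1.142  0.295] [595.2 -14.6  62.3] [0.3 0.2 0.7] 65.90211623486958
[[298.47797944 371.02766572]
 [297.74844919 447.74531565]]
```

View pics/w15c.png

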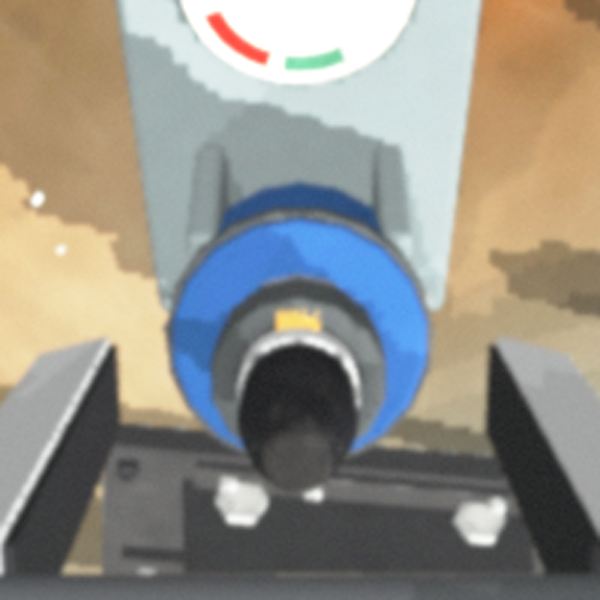

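Call:
{"api": "jog_arm", "payload": {
  "turn": [
    [0, 0, 0],
    [0, 0, 0],
    [0, 0, 0],
    [0, 0, 0],
    [0, 0, 0],
    [0, 0, 0],
    [0, 0, 0],
    [0, 0, 0]
  ],
  "dp": [
    [0.3, 0, -0.1],
    [0, 0, 0],
    [0, 0, 0],
    [0, 0, 0],
    [0, 0, 0],
    [0, 0, 0],
    [0, 0, 0],
    [0, 0, 0]
  ],
  "gripper": [0.3, 1, 1, 1, 1, 1, 1, 1],
  "grip_force": 50
}}

```text
clock: 17.2
eef_pos: [594.7, -15.7, 60.9]
eef_rot: [-1.569, 1.047, -1.419]
wrist_force: [-1.7, 0.3, 1.2]
finger_gap: 18.9
```

```bash
python3 where.py R; python3 look.py w16
python3 - <<'E'
from h import *
im=cv2.imread('pics/w16.png');c=cv2.resize(im[60:310,190:370],None,fx=2.3,fy=2.3,interpolation=cv2.INTER_CUBIC);cv2.imwrite('pics/w16c.png',c)
E
```

```text
clock 17.2 s above rim -31.44 y off -0.26 z off -0.96 gap 18.906656030036473 F along pull 1.2673350600642372 F [-1.7  0.3  1.2]
rot err deg [ 0.04  0.09 -0.01]
17.2 [ 0.172  0.54   1.55  -0.583  1.136  0.296] [594.7 -15.7  60.9] [-1.7  0.3  1.2] 18.906656030036473
```

View pics/w16c.png

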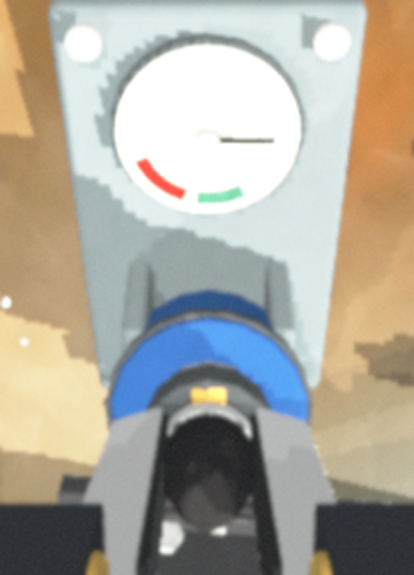

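Gripped; the needle is at rest. I'll pull in small steps.

Call:
{"api": "jog_arm", "payload": {
  "turn": [
    [0, 0, 0],
    [0, 0, 0],
    [0, 0, 0]
  ],
  "dp": [
    [-0.1, 0, 0],
    [-0.1, 0, 0],
    [0, 0, 0]
  ],
  "gripper": [1, 1, 1]
}}

```text
clock: 17.62
eef_pos: [594.5, -15.1, 62.0]
eef_rot: [-1.57, 1.047, -1.42]
wrist_force: [1.5, -1.8, -3.7]
finger_gap: 19.3
```

```bash
python3 where.py R
```

```text
clock 17.625 s above rim -30.18 y off -0.23 z off -1.08 gap 19.259645348627373 F along pull -4.198404954567895 F [ 1.5 -1.8 -3.7]
rot err deg [ 0.06  0.06 -0.01]
```

Call:
{"api": "jog_arm", "payload": {
  "turn": [
    [0, 0, 0],
    [0, 0, 0],
    [0, 0, 0]
  ],
  "dp": [
    [-0.1, 0, 0],
    [-0.1, 0, 0],
    [0, 0, 0]
  ],
  "gripper": [1, 1, 1]
}}

```text
clock: 18.0
eef_pos: [594.3, -14.6, 62.9]
eef_rot: [-1.571, 1.047, -1.421]
wrist_force: [3.8, -4.7, -6.8]
finger_gap: 18.7
```

```bash
python3 where.py R
```

```text
clock 18.0 s above rim -29.12 y off -0.25 z off -1.16 gap 18.689527288828717 F along pull -8.523178587273366 F [ 3.8 -4.7 -6.8]
rot err deg [ 0.08  0.04 -0.  ]
```

Call:
{"api": "jog_arm", "payload": {
  "turn": [
    [0, 0, 0],
    [0, 0, 0]
  ],
  "dp": [
    [-0.1, 0, 0],
    [-0.1, 0, 0]
  ],
  "gripper": [1, 1]
}}

```text
clock: 18.25
eef_pos: [594.2, -14.1, 63.8]
eef_rot: [-1.572, 1.047, -1.422]
wrist_force: [5.6, -6.4, -11.8]
finger_gap: 18.8
```

```bash
python3 where.py R; python3 look.py w17;  python3 - <<'E'
from h import *
im=cv2.imread('pics/w17.png');c=cv2.resize(im[60:310,190:370],None,fx=2.3,fy=2.3,interpolation=cv2.INTER_CUBIC);cv2.imwrite('pics/w17c.png',c)
E
```

```text
clock 18.25 s above rim -28.12 y off -0.22 z off -1.22 gap 18.779640427564832 F along pull -13.806096949885506 F [  5.6  -6.4 -11.8]
rot err deg [0.11 0.01 0.  ]
18.25 [ 0.175  0.537  1.547 -0.581  1.144  0.294] [594.2 -14.1  63.8] [  5.6  -6.4 -11.8] 18.779640427564832
```

View pics/w17c.png

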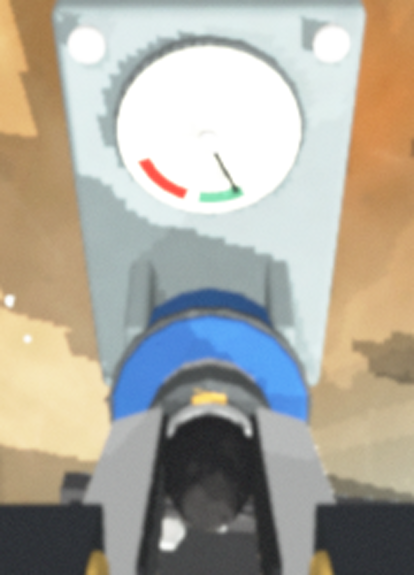

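Call:
{"api": "jog_arm", "payload": {
  "turn": [
    [0, 0, 0]
  ],
  "dp": [
    [-0.1, 0, 0]
  ],
  "gripper": [1]
}}

```text
clock: 18.42
eef_pos: [594.1, -13.9, 64.0]
eef_rot: [-1.573, 1.047, -1.423]
wrist_force: [6.0, -6.7, -13.0]
finger_gap: 19.1
```

```bash
python3 where.py R
```

```text
clock 18.425 s above rim -27.83 y off -0.22 z off -1.27 gap 19.058000072101727 F along pull -14.989106998170644 F [  6.   -6.7 -13. ]
rot err deg [ 0.13 -0.01  0.01]
```

Call:
{"api": "jog_arm", "payload": {
  "turn": [
    [0, 0, 0],
    [0, 0, 0]
  ],
  "dp": [
    [-0.08, 0, 0],
    [-0.06, 0, 0]
  ],
  "gripper": [1, 1]
}}

```text
clock: 18.68
eef_pos: [594.1, -14.0, 63.9]
eef_rot: [-1.575, 1.047, -1.424]
wrist_force: [6.7, -6.8, -11.0]
finger_gap: 18.7
```

```bash
python3 where.py R
```

```text
clock 18.675 s above rim -27.92 y off -0.22 z off -1.26 gap 18.720944172602998 F along pull -13.373144925397018 F [  6.7  -6.8 -11. ]
rot err deg [ 0.16 -0.04  0.02]
```

Call:
{"api": "jog_arm", "payload": {
  "turn": [
    [0, 0, 0],
    [0, 0, 0],
    [0, 0, 0]
  ],
  "dp": [
    [-0.09, 0, 0],
    [-0.09, 0, 0],
    [-0.09, 0, 0]
  ],
  "gripper": [1, 1, 1]
}}

```text
clock: 19.05
eef_pos: [594.1, -13.9, 64.2]
eef_rot: [-1.577, 1.047, -1.425]
wrist_force: [6.9, -7.6, -12.9]
finger_gap: 19.2
```

```bash
python3 where.py R
```

```text
clock 19.05 s above rim -27.61 y off -0.24 z off -1.31 gap 19.247844261850087 F along pull -15.443506611711246 F [  6.9  -7.6 -12.9]
rot err deg [ 0.2  -0.09  0.03]
```

Call:
{"api": "jog_arm", "payload": {
  "turn": [
    [0, 0, 0],
    [0, 0, 0],
    [0, 0, 0],
    [0, 0, 0],
    [0, 0, 0],
    [0, 0, 0]
  ],
  "dp": [
    [-0.09, 0, 0],
    [-0.09, 0, 0],
    [-0.09, 0, 0],
    [-0.09, 0, 0],
    [-0.09, 0, 0],
    [-0.09, 0, 0]
  ],
  "gripper": [1, 1, 1, 1, 1, 1]
}}

```text
clock: 19.8
eef_pos: [594.0, -13.8, 64.4]
eef_rot: [-1.582, 1.046, -1.429]
wrist_force: [6.9, -8.2, -13.7]
finger_gap: 18.6
```

```bash
python3 where.py R; python3 look.py w18;  python3 - <<'E'
from h import *
im=cv2.imread('pics/w18.png');c=cv2.resize(im[60:310,190:370],None,fx=2.3,fy=2.3,interpolation=cv2.INTER_CUBIC);cv2.imwrite('pics/w18c.png',c)
E
```

```text
clock 19.8 s above rim -27.45 y off -0.25 z off -1.38 gap 18.627270301249116 F along pull -16.41902653717305 F [  6.9  -8.2 -13.7]
rot err deg [ 0.31 -0.19  0.06]
19.8 [ 0.176  0.538  1.544 -0.581  1.15   0.29 ] [594.  -13.8  64.4] [  6.9  -8.2 -13.7] 18.627270301249116
```

View pics/w18c.png

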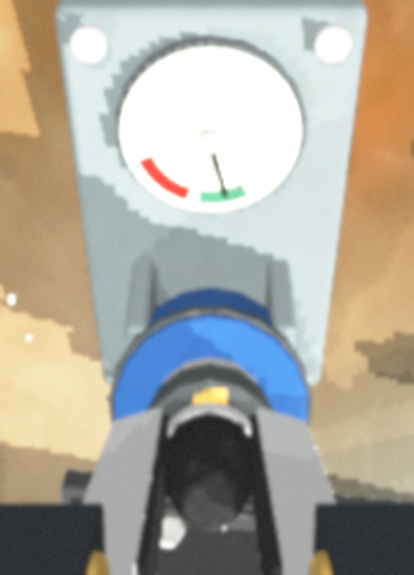

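The needle tip, at about (225, 193) in the crop, stands mid-green. I'll hold it for more than another second.

Call:
{"api": "jog_arm", "payload": {
  "turn": [
    [0, 0, 0],
    [0, 0, 0],
    [0, 0, 0],
    [0, 0, 0],
    [0, 0, 0],
    [0, 0, 0],
    [0, 0, 0],
    [0, 0, 0]
  ],
  "dp": [
    [-0.09, 0, 0],
    [-0.09, 0, 0],
    [-0.09, 0, 0],
    [-0.09, 0, 0],
    [-0.09, 0, 0],
    [-0.09, 0, 0],
    [-0.09, 0, 0],
    [-0.09, 0, 0]
  ],
  "gripper": [1, 1, 1, 1, 1, 1, 1, 1]
}}

```text
clock: 20.85
eef_pos: [593.9, -13.8, 64.4]
eef_rot: [-1.589, 1.045, -1.434]
wrist_force: [7.0, -7.6, -12.5]
finger_gap: 18.5
```

```bash
python3 where.py R; python3 look.py w19;  python3 - <<'E'
from h import *
im=cv2.imread('pics/w19.png');c=cv2.resize(im[60:310,190:370],None,fx=2.3,fy=2.3,interpolation=cv2.INTER_CUBIC);cv2.imwrite('pics/w19c.png',c)
E
```

```text
clock 20.85 s above rim -27.47 y off -0.28 z off -1.46 gap 18.525157130409593 F along pull -15.1284405582364 F [  7.   -7.6 -12.5]
rot err deg [ 0.45 -0.33  0.1 ]
20.85 [ 0.176  0.54   1.542 -0.58   1.153  0.288] [593.9 -13.8  64.4] [  7.   -7.6 -12.5] 18.525157130409593
```

View pics/w19c.png

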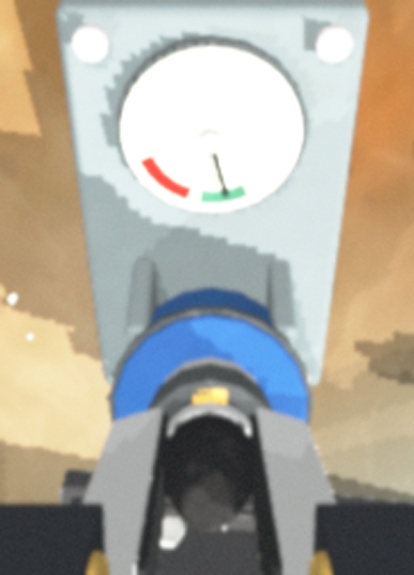

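Call:
{"api": "jog_arm", "payload": {
  "turn": [
    [0, 0, 0],
    [0, 0, 0],
    [0, 0, 0],
    [0, 0, 0],
    [0, 0, 0]
  ],
  "dp": [
    [0, 0, 0],
    [0.05, 0, 0],
    [0.1, 0, 0],
    [0.1, 0, 0],
    [0, 0, 0]
  ],
  "gripper": [1, 1, 1, 1, 1]
}}

```text
clock: 21.52
eef_pos: [594.4, -15.6, 61.3]
eef_rot: [-1.589, 1.045, -1.434]
wrist_force: [-0.4, -0.7, -1.3]
finger_gap: 19.0
```

```bash
python3 where.py R
```

```text
clock 21.525 s above rim -30.97 y off -0.32 z off -1.22 gap 19.02186557873725 F along pull -1.4661587989132023 F [-0.4 -0.7 -1.3]
rot err deg [ 0.46 -0.32  0.1 ]
```

Nearly at rest, so I'll open and retreat along the axis.

Call:
{"api": "jog_arm", "payload": {
  "turn": [
    [0, 0, 0],
    [0, 0, 0],
    [0, 0, 0],
    [0, 0, 0],
    [0, 0, 0],
    [0, 0, 0],
    [0, 0, 0],
    [0, 0, 0]
  ],
  "dp": [
    [0, 0, 0],
    [0, 0, 0],
    [0, 0, 0],
    [0, 0, 0],
    [0, 0, 0],
    [-2, 0, 0],
    [-4, 0, 0],
    [-4, 0, 0]
  ],
  "gripper": [0.6, 0.4, 0.3, 0.3, 0.3, 0.3, 0.3, 0.3]
}}

```text
clock: 22.52
eef_pos: [586.4, 36.0, 151.3]
eef_rot: [-1.593, 1.046, -1.439]
wrist_force: [-0.1, -0.1, -0.1]
finger_gap: 65.9
```

Call:
{"api": "jog_arm", "payload": {
  "turn": [
    [0, 0, 0],
    [0, 0, 0],
    [0, 0, 0]
  ],
  "dp": [
    [-4, 0, 0],
    [-3, 0, 0],
    [0, 0, 0]
  ],
  "gripper": [0.3, 0.3, 0.3]
}}

```text
clock: 22.9
eef_pos: [581.7, 75.2, 220.0]
eef_rot: [-1.579, 1.048, -1.423]
wrist_force: [-0.3, -0.2, 0.5]
finger_gap: 65.7
```

```bash
python3 where.py R; python3 look.py w20
python3 - <<'E'
import cv2
from cell import camera
a=camera('top')[0][150:265,130:420,::-1];b=camera('scene')[0][120:345,170:360,::-1]
cv2.imwrite('pics/t20.png',cv2.resize(a,None,fx=2.7,fy=2.7,interpolation=cv2.INTER_CUBIC))
cv2.imwrite('pics/s20.png',cv2.resize(b,None,fx=2.6,fy=2.6,interpolation=cv2.INTER_CUBIC))
E
```

```text
clock 22.9 s above rim 152.28 y off -0.3 z off -0.41 gap 65.65509847049798 F along pull 0.3244066662238019 F [-0.3 -0.2  0.5]
rot err deg [ 0.4  -0.03 -0.07]
22.9 [ 0.325  0.413  1.344 -0.515  1.497  0.238] [581.7  75.2 220. ] [-0.3 -0.2  0.5] 65.65509847049798
```

View pics/w20.png

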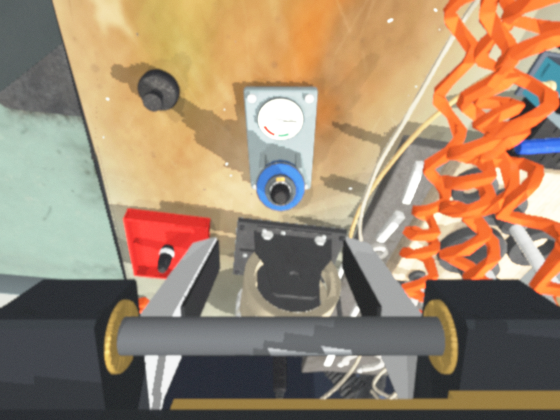

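View pics/s20.png

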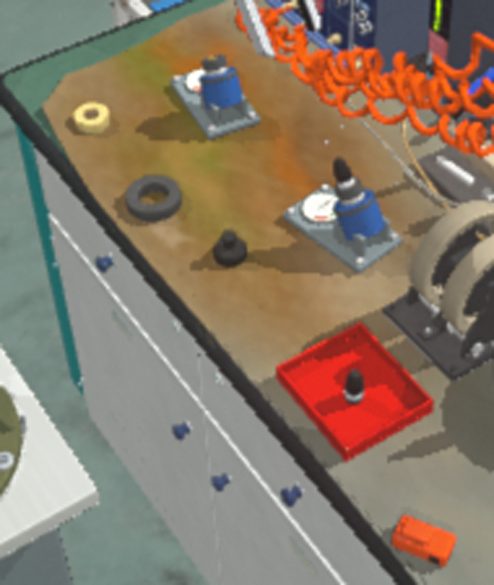

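View pics/t20.png

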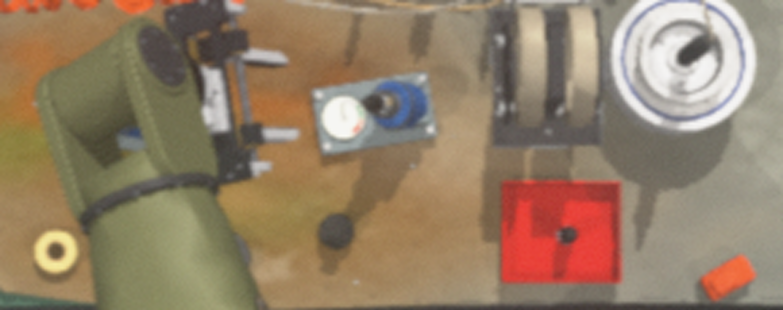

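All as wanted: one connector stands in the tray, the other is seated with its needle back at rest, and the bystanders haven't moved. Handing in.

```bash
python3 -c "
from cell import order;print(order.sign_off())"
```

```text
the job is handed in; nothing more can be done
None
```

The job is done and handed in at about 23 s of the 69 s allowed.

- **Left stand (y ≈ +310 mm):** its connector was unlatched. It slid out at about 4 N with the needle well below green. I put it in the red reject tray, where it stands upright near the middle.
- **Right stand (y ≈ 0):** its connector is latched. I held it at about 13–16 N for over 2 s. The pictures at 19.8 s and 20.85 s both show the needle mid-green, never in the red. I then eased it back, let go, and left it in its socket.

**Last checks:**
- The wrist, scene and top views show the right needle back at rest and its connector seated.
- The other connector is inside the tray, and the bystanders look untouched.
- The gripper is clear and the wrist force is near zero.

**Disagreements found on the way:**
- **Fingertips:** they ended about 38 mm behind the reported TCP, so the first grasp attempt stopped above the connector. I re-measured and corrected for this.
- **Positions from the top camera:** they were about 5 mm off the wrist camera's in x. I used the wrist camera's.
- **Gripper opening:** it read about 19 mm on the 21 mm connectors, but both grips held.

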